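Unload the board preheater with a spatula

TASK

First turn the preheater's selector back to off, the open ring mark. Then use the spatula to lift every hot circuit board off the preheater and set it down, without dropping it, flat on the finned aluminium cooling slab, side by side; the gripper itself must not touch the boards and no board may be overturned. Finally lay the spatula flat on its cork mat with blade and handle both over the mat, and leave the hard drive and the jar that stand beyond the mat and control unit alone.

Things in the scene. Friction and masses are not known exactly. Their poses are not given: they have to be found in the camera images.
- preheater: Fixed hot plate, a grey box with dark steel flat top, 420 (its x) x 220 (its y) x 60 mm high, no rim. Stands on the robot's left or right. Origin: centre of its underside; its top is 60 mm above.
- slab: Fixed cooling slab of bare aluminium with fins along its sides, 420 (its x) x 220 (its y) x 60 mm high, flat top without rim, on the other side of the robot from the preheater. Origin: centre of its underside; its top is 60 mm above.
- board1: Green circuit board 100 (x) x 70 (y) x 4 mm on four 8 mm square standoffs 12 mm high, centred at x +-45, y +-30 mm: under it a 12 mm high gap, 52 mm wide entered along x (82 mm along y). Chips reach 23 mm above the feet. Origin: centre, level with the feet; z up. About 80 g. Three or four; an absent one reads None.
- board2: Green circuit board 100 (x) x 70 (y) x 4 mm on four 8 mm square standoffs 12 mm high, centred at x +-45, y +-30 mm: under it a 12 mm high gap, 52 mm wide entered along x (82 mm along y). Chips reach 23 mm above the feet. Origin: centre, level with the feet; z up. About 80 g. Three or four; an absent one reads None.
- board3: Green circuit board 100 (x) x 70 (y) x 4 mm on four 8 mm square standoffs 12 mm high, centred at x +-45, y +-30 mm: under it a 12 mm high gap, 52 mm wide entered along x (82 mm along y). Chips reach 23 mm above the feet. Origin: centre, level with the feet; z up. About 80 g. Three or four; an absent one reads None.
- board4: Green circuit board 100 (x) x 70 (y) x 4 mm on four 8 mm square standoffs 12 mm high, centred at x +-45, y +-30 mm: under it a 12 mm high gap, 52 mm wide entered along x (82 mm along y). Chips reach 23 mm above the feet. Origin: centre, level with the feet; z up. About 80 g. Three or four; an absent one reads None.
- spatula: Loose cranked spatula. Steel blade 105 (x) x 40 x 2.5 mm; origin: centre of the blade's underside, x to the tip, z up. A neck at x -62 mm rises to a level wooden handle running back: x -138 to -56 mm, 20 mm wide, 53 to 77 mm above the blade's underside. 160 g. Stands on its blade, on the mat at first.
- spatula_grip (a point): Point to grip in the middle of the spatula's handle: 100 mm behind the blade's centre and 65 mm above the blade's underside; fingers close across the handle (spatula y).
- mat: Fixed brown cork tool mat, 110 (its x) x 210 (its y) x 3 mm thick, between preheater and slab. Origin: centre of its underside.
- controller: Fixed flat white control unit of the preheater, 120 (its x) x 120 (its y) x 16 mm high, between preheater and slab, with the selector in the middle of its top. Origin: centre of its underside.
- selector (a joint): Angle of the selector in rad, growing clockwise seen from above, 0 to 3.9. At 0 its white pointer looks along the control unit's own -x. Off (a small open ring printed on the unit) is at 0.6; heat 1, 2 and 3 (one, two, three bars) are at 1.5, 2.4 and 3.3. It stays where it is left; aim within 0.15 rad.
- drive1: Bystander: black stripped hard drive, 147 x 102 x 26 mm, the nearer of two. Origin: centre of its underside.
- jar: Bystander: small jar, 60 mm wide, 80 mm tall. Origin: centre of its underside.
- selector_grip (a point): Point on the selector's axis at the height to grip it, 53 mm above the bench. The selector is a black bar 49 mm long (along the pointer), 14 mm wide, from 30 to 60 mm above the bench, on a round base 76 mm wide; grip it across the 14 mm.
Things that resemble listed ones, but are neither listed nor needed, are in the scene too. Several things have the shape of the controller; the one meant has the colours described above.

How it is judged (in metres and radians):
On the way, in this order (a step that is already met when the one before it is completed fails the run):
1. the selector is turned to the open ring (off) mark (value of joint selector between 0.42 and 0.78 rad), for 0.3 s.
2. a board is lifted on the spatula, clear of the preheater (((height (world z) of board1 above 0.09 m and contact force between board1 and spatula above 0.2 N) or (height (world z) of board2 above 0.09 m and contact force between board2 and spatula above 0.2 N) or (height (world z) of board3 above 0.09 m and contact force between board3 and spatula above 0.2 N) or (height (world z) of board4 above 0.09 m and contact force between board4 and spatula above 0.2 N))), for 0.3 s.
At the end, for the whole second after the job is handed in: selector within 0.18 rad of the off mark; every board standing level on its four standoffs on the cooling slab, at rest (centre within 180 mm along and 67 mm across the slab's middle); spatula lying flat and at rest on the mat, blade centre and grip point both over the mat (5 mm grace) (all of step 1 and x of board1 in the frame of slab between -0.18 and 0.18 m and y of board1 in the frame of slab between -0.067 and 0.067 m and z of board1 in the frame of slab between 0.055 and 0.065 m and angle between each of board1, board2, board3, board4's own z axis and vertical below 0.06 rad and linear speed of each of board1, board2, board3, board4, spatula below 0.02 m/s and x of board2 in the frame of slab between -0.18 and 0.18 m and y of board2 in the frame of slab between -0.067 and 0.067 m and z of board2 in the frame of slab between 0.055 and 0.065 m and x of board3 in the frame of slab between -0.18 and 0.18 m and y of board3 in the frame of slab between -0.067 and 0.067 m and z of board3 in the frame of slab between 0.055 and 0.065 m and x of board4 in the frame of slab between -0.18 and 0.18 m and y of board4 in the frame of slab between -0.067 and 0.067 m and z of board4 in the frame of slab between 0.055 and 0.065 m and x of spatula in the frame of mat between -0.06 and 0.06 m and y of spatula in the frame of mat between -0.11 and 0.11 m and x of spatula_grip in the frame of mat between -0.06 and 0.06 m and y of spatula_grip in the frame of mat between -0.11 and 0.11 m and z of spatula in the frame of mat below 0.012 m and angle between spatula's own z axis and vertical below 0.1 rad); the robot touches nothing.
It fails at once if a board leaves the preheater before the selector is off (value of joint selector above 0.9 rad and height (world z) of any of board1, board2, board3, board4 above 0.09 m).
It fails at once if the gripper or arm touches a board (contact force between any of the fingers, the arm and board1 above 1 N or contact force between any of the fingers, the arm and board2 above 1 N or contact force between any of the fingers, the arm and board3 above 1 N or contact force between any of the fingers, the arm and board4 above 1 N).
It fails at once if a board is tipped over (angle between any of board1, board2, board3, board4's own z axis and vertical above 0.9 rad).
It fails at once if a board is dropped or rammed onto the slab (contact force between any of board1, board2, board3, board4 and slab above 25 N).
It fails at once if a bystander is disturbed (distance of any of drive1, jar from where it was at the start of the episode above 0.02 m).
Of board1, board2, board3, board4 only 3 to 4 are there at a start; the rules pass over those that are not, and their reading is None.
At some moment in a run one of spatula, board1, board2, board3, board4 may be knocked a few centimetres aside while the robot is not near it.
It also fails if it takes over 210 s, if anything falls off the work surface, if the arm or the gripper's body presses on something with over 40 N, if the wrist force passes 120 N, or if a joint passes its speed limit or range.

ROBOT

A 6-joint arm with a two-finger parallel gripper is mounted at the origin on the work surface. World frame = base frame: x ahead of the robot, y to its left, z up, the work surface at z = 0. Lengths are in mm, angles in rad, forces in N, time in s.
With the tool pointing down it reaches from about 275 to 1000 mm from the base axis. Payload 8.4 kg.
Tool frame: the origin (TCP) lies on the centre line of the jaws, within the pads' length; the fingertips stand 22 mm ahead of it and the grasp point (between the pads) lies 3 mm ahead of it; z points along the fingers, x is the direction in which the jaws open and shut, and the axes are right-handed (so a half turn about z gives the same grasp; the last joint's range is limited). The gripper opens to 85 mm and grips with 20 to 120 N. Pads are 22 mm wide; open, the fingers measure 114 mm over their backs; the gripper's body (76 mm by 85 mm) begins 54 mm behind the grasp point. The pads swing forward as they close: fully open they stand 13 mm farther back than shut.
Start: joints at [-1.237, 0.353, 1.633, -0, 1.155, -0.002], TCP at [205.952, -590.095, 253.281] pointing down, gripper open.
Joint ranges: [-2.63, 2.63], [-0.92, 2.1], [0.06, 2.66], [-1.3, 4.44], [0, 2.69], [-3.02, 3.02]. Speed limits (rad/s): [2.22, 2.22, 2.79, 3.14, 3.14, 3.14].

INTERFACE

Orientations are given as [roll, pitch, yaw] about the fixed x, y, z axes, in that order (R = Rz(yaw) Ry(pitch) Rx(roll)).
In Python, from rig import status, viewer, job gives the robot as it stands.
- The arm moves only by the tool send_rows, never from a script. Its argument "plan" is a list of rows, each a list of 3 entries, a list of its own where there are three numbers: the shift along the tool's x, y, z in m, then the turn, a rotation vector about the tool's x, y, z in rad, then the opening, from -1 (shut) to 1 (fully open). In form: [[[x, y, z], [rx, ry, rz], jaw], ...]. A call has exactly 5 rows; each row is the pose to reach, as a shift and turn from the pose measured when the call began, along the tool's axes at that moment; what a row does not reach only later rows make up. A row lasts 1/12 s, in which the tool goes at most 41.7 mm and 7.16 degrees, less where a joint would pass 70% of its speed; a pose out of reach is approached as far as the arm can. A call with a gripper value outside its range is refused whole. The fingers move at their own pace and stop on an object; "squeeze" is the grip in N (left out, the last holds). Time passes only in rows, so rows that repeat a pose let the fingers close, or fill a call up. It gives the time, the measured TCP pose, the force and the opening at its end, in the units of the state.
- status.sense(): the state, without advancing time (a new reading comes with each control period).
- viewer.grab_frame(name): name is "scene" or "top" or "wrist"; returns the picture (420x560x3 uint8, red, green, blue); there is no depth.
- viewer.camera_params(name): a dict with "intrinsics" (3x3 intrinsics, pixels), "xyz" and "orientation" of the camera in the world. Camera axes: x right, y down, z forward; pixel columns grow to the right and rows downward; lengths in mm; the calibration is good to about 2 mm. A picture is of the moment at which its call begins: read the wrist's pose just before it. camera_params takes no time and is no camera call; for the wrist camera it gives the pose at the moment of the call.
- job.sign_off(): hands the job in, once; it reports no verdict.
Trained networks look in the newest picture that a camera, given by its name, has taken for a name from the list of things; names that differ only in an ending like _2 or _b are one class to them, and where a whole thing is asked for, a point or a joint stands for the part that bears it (a point fixed in the world has none). Each returns a list of dicts, best first, with "p" (0 to 1); they miss things now and then, are a little off and sometimes report something else, mostly with a low value. They report only what shows in the picture. A call takes as long as a camera call. They do not tell look-alikes from the thing itself.
- viewer.cut_out(label, camera): "mask" (420x560 bool, what is visible of it) and "extent" ([left, top, width, height] in pixels, round what is visible of it).
The state is a dict: "clock": time; "qpos": joint angles; "qvel": joint speeds; "joint_efforts": joint torques, N m; "eef_pos": TCP position; "tcp_rot": TCP orientation; "contact_force": force on the tool from outside, world axes, zero at the start; "wrist_torque": the same for the moment, N m; "opening": opening from 0.0 (shut) to 1.0 (fully open).
Only numpy, scipy, OpenCV 4.12 (cv2) and the standard library are available. Lean on these libraries where they do the work, as an engineer would, in place of code of your own. Each camera call takes 0.05 s, during which the arm holds its last target.

## Working session

There is one attempt and no reset: what is moved stays moved. The work goes in short steps, Python scripts to look and compute and a tool call to move; the robot and the scene stay as the last step left them, time stands still between calls to the robot, and variables do not carry over. Pictures are saved under pics/ and viewed, and the job is handed in when it is done.

Besides the shell and the picture viewer there is one more tool, called after "Emit:" by a JSON object that holds its "fn" and its "kwargs". send_rows: Moves the arm, as the interface text tells. Its arguments: {"type":"object","properties":{"plan":{"type":"array"},"squeeze":{"type":"number"}},"required":["plan"]}

```bash
ls; mkdir -p pics; python3 - <<'E'
from rig import status, viewer, job
import cv2
print(status.sense())
for n in ["scene","top","wrist"]:
    print(n, viewer.camera_params(n))
    im=viewer.grab_frame(n)
    cv2.imwrite(f"pics/{n}0.png",cv2.cvtColor(im,cv2.COLOR_RGB2BGR))
E
```

```text
pics
{'clock': 0.0, 'qpos': array([-1.23738124e+00,  3.53655358e-01,  1.63414028e+00,  1.02017534e-05,
        1.15522792e+00, -2.38573466e-03]), 'qvel': array([-0.00105681, -0.00171075,  0.00134855, -0.00039517,  0.00019039,
        0.00030891]), 'joint_efforts': array([ 1.59637406e-03, -6.05243325e+01, -3.42067230e+01,  1.93107344e-04,
        9.43457417e-03, -2.65802228e-06]), 'eef_pos': array([ 205.81458044, -589.65462498,  252.55453981]), 'tcp_rot': array([-3.14157991e+00,  1.43087916e-03, -1.23499962e+00]), 'contact_force': array([ 0.27540275, -0.13399272,  0.29094802]), 'wrist_torque': array([ 0.04060825, -0.01678603, -0.03285948]), 'opening': 0.998821421171762}
scene {'intrinsics': array([[436.73152792,   0.        , 277.93984846],
       [  0.        , 436.73152792, 214.45605659],
       [  0.        ,   0.        ,   1.        ]]), 'xyz': array([1404.62155802,   93.2300038 ,  985.04682573]), 'orientation': array([-2.36791339,  0.013034  ,  1.65968516])}
top {'intrinsics': array([[506.00225706,   0.        , 287.26036922],
       [  0.        , 506.00225706, 207.85668869],
       [  0.        ,   0.        ,   1.        ]]), 'xyz': array([ 314.46259107,    4.2117732 , 1874.16011877]), 'orientation': array([-3.03890078, -0.00422217, -1.58490642])}
wrist {'intrinsics': array([[365.43457522,   0.        , 280.94117316],
       [  0.        , 365.43457522, 211.5008604 ],
       [  0.        ,   0.        ,   1.        ]]), 'xyz': array([ 279.60594928, -564.27250909,  372.54146276]), 'orientation': array([ 2.82719937e+00,  2.44845339e-04, -1.23468874e+00])}
```

View pics/top0.png

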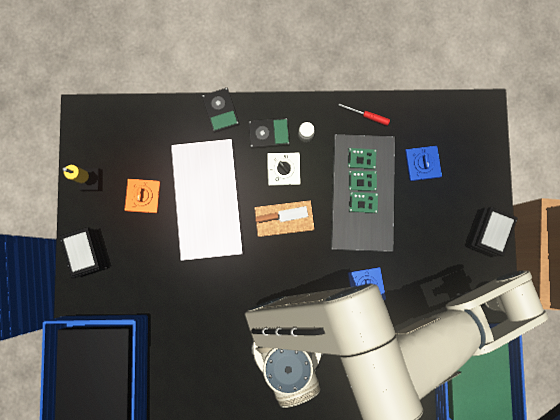

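View pics/scene0.png

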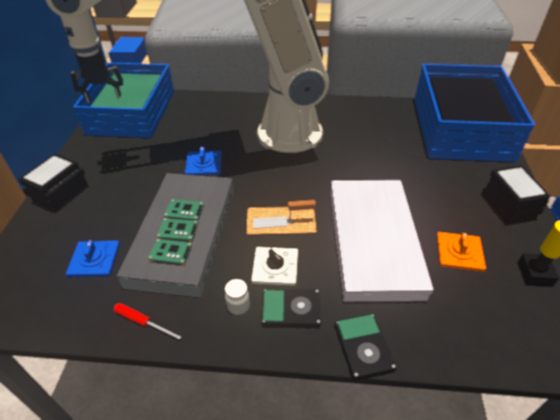

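View pics/wrist0.png

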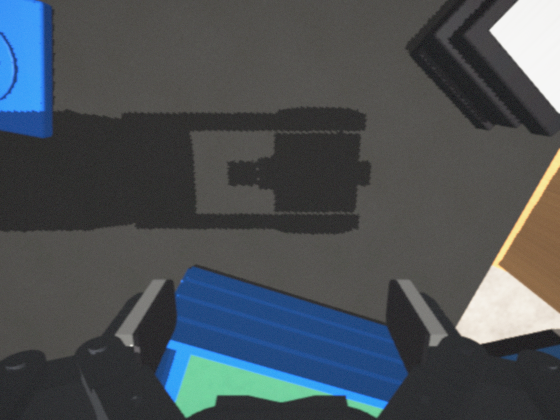

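The top view shows the preheater at right (363,190) with three boards at (363,158), (363,180) and (364,202). The slab is at left (207,200), the mat with the spatula at (285,218), and the jar and drive at (306,130) and (269,132). Four units have the controller's shape: white (284,169), orange (142,196), blue (424,163) and blue (367,281). Only the white one fits the description. I'll measure and check it in an enlarged crop.

```bash
cat > h.py <<'E'
from rig import status, viewer, job
import cv2, numpy as np
from scipy.spatial.transform import Rotation as R
def rot(o): return R.from_euler('xyz',o).as_matrix()
def ray(p,uv):
    uv=np.atleast_2d(np.asarray(uv,float))
    d=np.c_[uv,np.ones(len(uv))]@np.linalg.inv(p['intrinsics']).T
    return d@rot(p['orientation']).T
def topl(p,uv,z):
    d=ray(p,uv); c=np.array(p['xyz']); t=(z-c[2])/d[:,2]
    return (c+d*t[:,None])
def proj(p,X):
    X=np.atleast_2d(X); c=(X-p['xyz'])@rot(p['orientation']); q=c@np.array(p['intrinsics']).T
    return q[:,:2]/q[:,2:]
def save(im,name,crop=None,s=1):
    if crop: x0,y0,x1,y1=crop; im=im[y0:y1,x0:x1]
    im=cv2.resize(im,None,fx=s,fy=s,interpolation=cv2.INTER_CUBIC)
    cv2.imwrite('pics/'+name,cv2.cvtColor(im,cv2.COLOR_RGB2BGR))
def shift(target):
    """tool-axis shift (m) to get TCP to world target mm"""
    s=status.sense(); M=rot(s['tcp_rot'])
    return (np.array(target)-s['eef_pos'])@M/1000
def rotvec(rpy):
    s=status.sense(); M=R.from_euler('xyz',s['tcp_rot'])
    return (M.inv()*R.from_euler('xyz',rpy)).as_rotvec()
def det(label,cam,z,p=None,off=0):
    """masks -> min area rects on plane z"""
    p=p or viewer.camera_params(cam); out=[]
    for r in viewer.cut_out(label,cam):
        m=r['mask'].astype(np.uint8)
        cs,_=cv2.findContours(m,cv2.RETR_EXTERNAL,cv2.CHAIN_APPROX_NONE)
        if not cs: continue
        c=max(cs,key=cv2.contourArea)[:,0,:]
        W=topl(p,c,z)[:,:2].astype(np.float32)
        rc=cv2.minAreaRect(W)
        out.append((round(r['p'],2),r['extent'],np.round(rc[0],1),np.round(rc[1],1),round(rc[2],1)))
    return out
E
python3 - <<'E'
from h import *
im=viewer.grab_frame('top')
save(im,'top1.png',(240,100,400,260),4)
for l,z in [('preheater',60),('slab',60),('mat',3),('controller',16),('board1',76),('spatula',3),('drive1',26),('jar',80)]:
    for o in det(l,'top',z): print(l,o)
E
```

```text
preheater (0.79, [332.3, 134.0, 60.4, 116.3], array([ 556.8, -280.4]), array([224.5, 421.4]), 87.2)
slab (0.92, [171.6, 138.6, 72.8, 119.5], array([540.7, 283.5]), array([420.5, 224.7]), 5.1)
mat (0.64, [254.7, 198.6, 62.3, 38.7], array([471.2,   6.3]), array([111.3, 211.5]), 5.9)
mat (0.51, [169.9, 139.2, 73.4, 117.1], array([547.8, 292. ]), array([433.8, 231. ]), 5.1)
controller (0.98, [348.2, 265.9, 35.4, 27.1], array([ 230.3, -288.4]), array([103.6, 124.3]), 4.2)
controller (0.76, [269.4, 149.4, 34.9, 37.3], array([651.4,   1.9]), array([115.3, 120.7]), 89.4)
controller (0.63, [125.6, 179.0, 33.5, 29.8], array([560.4, 527.8]), array([122.3, 120.5]), 85.4)
controller (0.59, [406.3, 146.7, 32.0, 33.3], array([ 667.2, -514.9]), array([123.6, 126.2]), 4.8)
board1 (0.81, [350.7, 150.6, 22.2, 19.1], array([ 678.2, -278. ]), array([100.2,  70.9]), 85.1)
board1 (0.8, [348.7, 189.6, 29.4, 20.2], array([ 519.1, -279.2]), array([98.8, 72.4]), 86.3)
board1 (0.77, [348.0, 169.8, 28.2, 24.0], array([ 598., -278.]), array([97.3, 69.2]), 88.5)
spatula (0.59, [257.4, 203.3, 51.2, 18.0], array([479.4,  15.3]), array([ 43.1, 192.3]), 10.6)
drive1 (0.43, [261.6, 204.7, 48.3, 14.4], array([477.4,  13.8]), array([ 40.1, 192.7]), 10.1)
drive1 (0.3, [276.6, 159.4, 12.3, 15.4], array([657.1,   5.5]), array([50.1, 50.3]), 44.6)
jar (0.67, [350.6, 149.5, 24.1, 19.6], array([ 677.6, -277.5]), array([99.8, 70.3]), 84.8)
jar (0.49, [300.0, 121.9, 15.2, 22.2], array([776.3, -79.6]), array([54.4, 70.3]), 89.1)
```

View pics/top1.png

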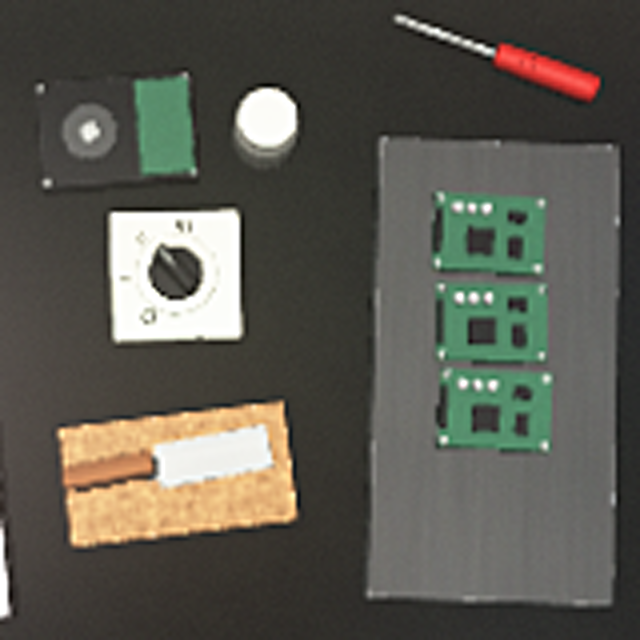

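The crop shows the white unit at (175,275) with a printed open ring at lower left (150,315), then one, two and three bars clockwise. The pointer is at about heat 2, and black knob plus white body match the description. Next I'll bring the wrist camera over it.

```bash
python3 - <<'E'
from h import *
print(shift([600,0,230]))
E
```

```text
[-0.42728242 -0.56649496  0.02328935]
```

Emit:
{"fn": "send_rows", "kwargs": {"plan": [[[-0.026, -0.034, 0.002], [0, 0, 0], 1], [[-0.052, -0.068, 0.004], [0, 0, 0], 1], [[-0.077, -0.102, 0.006], [0, 0, 0], 1], [[-0.102, -0.136, 0.006], [0, 0, 0], 1], [[-0.127, -0.17, 0.006], [0, 0, 0], 1]]}}

```text
clock: 1.02
eef_pos: [322.9, -415.8, 247.3]
tcp_rot: [-3.141, -0.0, -1.236]
contact_force: [0.9, 0.1, 0.1]
opening: 1.003
```

Emit:
{"fn": "send_rows", "kwargs": {"plan": [[[-0.026, -0.034, 0.002], [0, 0, 0], 1], [[-0.052, -0.068, 0.004], [0, 0, 0], 1], [[-0.077, -0.102, 0.006], [0, 0, 0], 1], [[-0.102, -0.136, 0.006], [0, 0, 0], 1], [[-0.127, -0.17, 0.006], [0, 0, 0], 1]]}}

```text
clock: 1.43
eef_pos: [439.2, -242.8, 241.5]
tcp_rot: [-3.141, -0.001, -1.236]
contact_force: [1.1, -1.5, -0.2]
opening: 0.998
```

Emit:
{"fn": "send_rows", "kwargs": {"plan": [[[-0.026, -0.034, 0.002], [0, 0, 0], 1], [[-0.052, -0.068, 0.004], [0, 0, 0], 1], [[-0.077, -0.102, 0.006], [0, 0, 0], 1], [[-0.102, -0.136, 0.006], [0, 0, 0], 1], [[-0.127, -0.17, 0.006], [0, 0, 0], 1]]}}

```text
clock: 1.85
eef_pos: [555.4, -69.9, 235.6]
tcp_rot: [-3.141, -0.001, -1.236]
contact_force: [0.2, -1.2, -0.3]
opening: 1.001
```

```bash
python3 - <<'E'
from h import *
print(status.sense()['eef_pos'],status.sense()['qpos'],shift([600,-20,230]))
E
```

```text
[555.43669236 -69.88096982 235.57183607] [-1.27648591e-01  2.70139743e-01  1.79305337e+00 -3.68513116e-04
  1.07751418e+00  1.10815361e+00] [-0.03245103 -0.05848723  0.00558745]
```

Emit:
{"fn": "send_rows", "kwargs": {"plan": [[[-0.01, -0.02, 0.002], [0, 0, 0], 1], [[-0.02, -0.035, 0.003], [0, 0, 0], 1], [[-0.028, -0.048, 0.005], [0, 0, 0], 1], [[-0.032, -0.058, 0.005], [0, 0, 0], 1], [[-0.032, -0.058, 0.005], [0, 0, 0], 1]]}}

```text
clock: 2.27
eef_pos: [600.9, -19.7, 230.5]
tcp_rot: [-3.14, -0.001, -1.235]
contact_force: [-0.4, 0.4, 0.4]
opening: 0.998
```

```bash
python3 - <<'E'
from h import *
print(status.sense()['eef_pos'])
p=viewer.camera_params('wrist');im=viewer.grab_frame('wrist')
save(im,'w1.png')
for l,z in [('controller',16),('selector',60),('board1',16+60),('spatula',3)]:
    for o in det(l,'wrist',z,p): print(l,o)
print(proj(p,[[651,2,16],[651,2,60]]))
E
```

```text
[600.871336   -19.67624303 230.48999484]
controller (0.74, [194.3, 26.5, 165.2, 174.6], array([651.6,   3.9]), array([119.6, 119.3]), 0.7)
controller (0.28, [243.4, 89.8, 60.4, 65.5], array([650.2,   3.8]), array([52.2, 51.7]), 76.8)
controller (0.27, [255.0, 0.0, 86.6, 25.6], array([738.7,  13.1]), array([17.5, 71.4]), 19.3)
selector (0.74, [335.6, 56.5, 221.9, 360.0], array([ 617.9, -190.9]), array([266.1, 139.6]), 32.5)
board1 (0.82, [477.7, 318.1, 82.3, 44.1], array([ 538.2, -263.4]), array([89.2, 31.2]), 84.3)
board1 (0.67, [528.0, 198.6, 30.5, 43.0], array([ 651.3, -225.5]), array([34.6, 22.6]), 32.5)
board1 (0.29, [85.5, 260.9, 218.2, 66.0], array([515.3,  -8.9]), array([ 56.1, 116.9]), 29.2)
spatula (0.69, [85.0, 261.4, 218.2, 61.5], array([472.7, -12.5]), array([ 70.6, 147. ]), 29.2)
[[275.8373725  120.79213678]
 [275.17979807 124.87056133]]
```

View pics/w1.png

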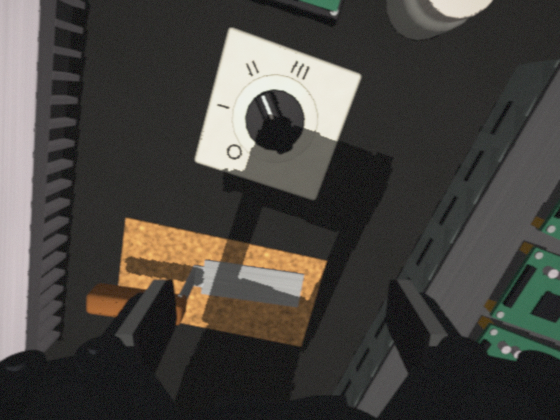

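The wrist view shows the ring at (234,152), the bars at (223,106), (252,68) and (300,69), and the white pointer line from (272,118) to (262,96).

```bash
python3 - <<'E'
from h import *
p=viewer.camera_params('wrist')
im=viewer.grab_frame('wrist')
save(im,'w2.png',(190,20,370,210),4)
c=topl(p,[[234,152],[223,106],[252,68],[300,69]],16)
for q in c: print(q, np.arctan2(q[1]-3,q[0]-651.5))
a,b=topl(p,[[272,118],[262,96]],60); print(a,b,np.arctan2(*(b-a)[[1,0]]))
print(proj(p,[[651.5,3,60],[651.5,3,16]]))
E
```

```text
[610.32886005  27.02961296  16.        ] 2.613280570965863
[645.86970601  47.92382229  16.        ] 1.6954760414686714
[683.95466386  33.33163967  16.        ] 0.7515975492065727
[696.65988966  -5.65849085  16.        ] -0.18943082233821718
[653.26678793   3.90349262  60.        ] [666.11810681  16.26571817  60.        ] 0.7660025564434955
[[272.37296711 120.61671843]
 [273.38866814 117.03259223]]
```

View pics/w2.png

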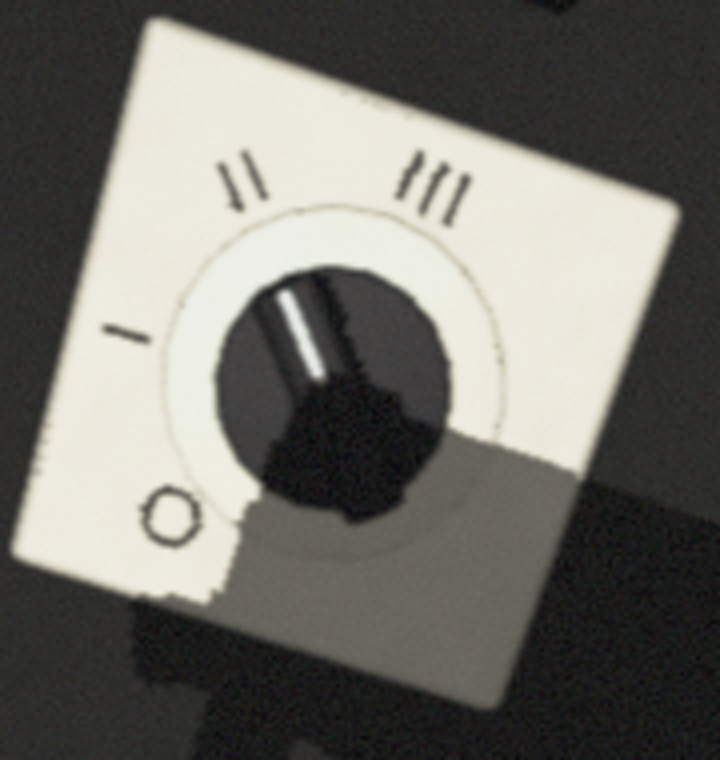

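```bash
python3 - <<'E'
from h import *
print(shift([651.5,3.5,130]),shift([651.5,3.5,57]))
E
```

```text
[-0.00659185 -0.05757667  0.10076593] [-0.0066496  -0.05753956  0.1737659 ]
```

Emit:
{"fn": "send_rows", "kwargs": {"plan": [[[-0.001, -0.012, 0.02], [0, 0, -0.09], 1], [[-0.003, -0.025, 0.04], [0, 0, -0.18], 1], [[-0.004, -0.038, 0.06], [0, 0, -0.27], 1], [[-0.006, -0.05, 0.08], [0, 0, -0.36], 1], [[-0.0066, -0.0576, 0.1], [0, 0, -0.43], 1]]}}

```text
clock: 2.98
eef_pos: [652.3, 3.3, 130.2]
tcp_rot: [-3.141, -0.002, -0.803]
contact_force: [0.1, -0.6, 0.6]
opening: 1.003
```

Emit:
{"fn": "send_rows", "kwargs": {"plan": [[[0, 0, 0.015], [0, 0, 0], 1], [[0, 0, 0.03], [0, 0, 0], 1], [[0, 0, 0.045], [0, 0, 0], 1], [[0, 0, 0.05], [0, 0, 0], 1], [[0, 0, 0.05], [0, 0, 0], 1]]}}

```text
clock: 3.4
eef_pos: [651.3, 2.7, 79.0]
tcp_rot: [3.141, 0.0, -0.804]
contact_force: [0.2, 0.5, -0.3]
opening: 1.0
```

```bash
python3 - <<'E'
from h import *
print(status.sense()['tcp_rot'],shift([651.5,3.5,57]))
im=viewer.grab_frame('wrist');save(im,'w3.png')
E
```

```text
[ 3.14070676e+00  1.08546507e-04 -8.03532541e-01] [-0.00041788 -0.00069888  0.02201293]
```

View pics/w3.png

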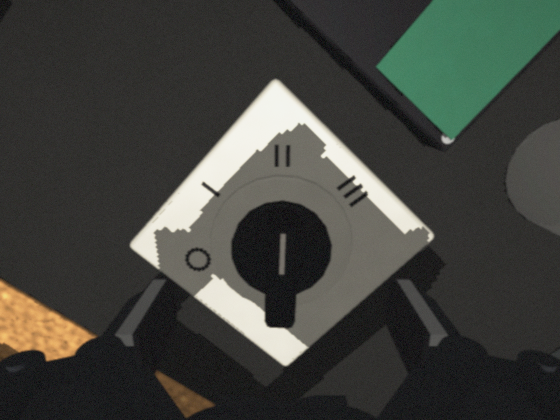

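The bar lies upright in the picture at (281,265), aligned and midway between the fingers. The pointer sits on heat 2. I'll descend and close.

Emit:
{"fn": "send_rows", "kwargs": {"plan": [[[-0.0004, -0.0007, 0.01], [0, 0, 0], 1], [[-0.0004, -0.0007, 0.021], [0, 0, 0], 1], [[-0.0004, -0.0007, 0.021], [0, 0, 0], -0.6], [[-0.0004, -0.0007, 0.021], [0, 0, 0], -1], [[-0.0004, -0.0007, 0.021], [0, 0, 0], -1]], "squeeze": 40}}

```text
clock: 3.87
eef_pos: [652.3, 3.6, 59.2]
tcp_rot: [-3.141, -0.001, -0.803]
contact_force: [0.8, -0.2, -0.2]
opening: 0.601
```

Emit:
{"fn": "send_rows", "kwargs": {"plan": [[[0, 0, 0], [0, 0, 0], -1], [[0, 0, 0], [0, 0, 0], -1], [[0, 0, 0], [0, 0, 0], -1], [[0, 0, 0], [0, 0, 0], -1], [[0, 0, 0], [0, 0, 0], -1]]}}

```text
clock: 4.28
eef_pos: [652.4, 3.7, 59.7]
tcp_rot: [-3.141, -0.001, -0.803]
contact_force: [-2.4, 1.3, 5.8]
opening: 0.153
```

Emit:
{"fn": "send_rows", "kwargs": {"plan": [[[0, 0, 0], [0, 0, -0.1], -1], [[0, 0, 0], [0, 0, -0.2], -1], [[0, 0, 0], [0, 0, -0.3], -1], [[0, 0, 0], [0, 0, -0.4], -1], [[0, 0, 0], [0, 0, -0.5], -1]]}}

```text
clock: 4.7
eef_pos: [652.6, 3.6, 59.7]
tcp_rot: [3.142, -0.002, -0.299]
contact_force: [0.5, -0.1, 0.1]
opening: 0.152
```

Emit:
{"fn": "send_rows", "kwargs": {"plan": [[[0, 0, 0], [0, 0, -0.1], -1], [[0, 0, 0], [0, 0, -0.2], -1], [[0, 0, 0], [0, 0, -0.3], -1], [[0, 0, 0], [0, 0, -0.4], -1], [[0, 0, 0], [0, 0, -0.5], -1]]}}

```text
clock: 5.12
eef_pos: [653.0, 3.6, 59.7]
tcp_rot: [3.141, -0.002, 0.206]
contact_force: [1.1, 0.2, -0.8]
opening: 0.154
```

Emit:
{"fn": "send_rows", "kwargs": {"plan": [[[0, 0, 0], [0, 0, -0.1], -1], [[0, 0, 0], [0, 0, -0.2], -1], [[0, 0, 0], [0, 0, -0.3], -1], [[0, 0, 0], [0, 0, -0.4], -1], [[0, 0, 0], [0, 0, -0.5], -1]]}}

```text
clock: 5.53
eef_pos: [653.3, 3.7, 59.7]
tcp_rot: [3.139, -0.002, 0.711]
contact_force: [0.8, 2.2, -0.7]
opening: 0.148
```

Emit:
{"fn": "send_rows", "kwargs": {"plan": [[[0, 0, 0], [0, 0, -0.08], -1], [[0, 0, 0], [0, 0, -0.16], -1], [[0, 0, 0], [0, 0, -0.24], -1], [[0, 0, 0], [0, 0, -0.29], -1], [[0, 0, 0], [0, 0, -0.29], -1]]}}

```text
clock: 5.95
eef_pos: [653.5, 3.9, 59.7]
tcp_rot: [3.139, -0.002, 1.003]
contact_force: [0.6, 1.9, 0.2]
opening: 0.155
```

Emit:
{"fn": "send_rows", "kwargs": {"plan": [[[0, 0, 0], [0, 0, 0], 1], [[0, 0, 0], [0, 0, 0], 1], [[0, 0, 0], [0, 0, 0], 1], [[0, 0, 0], [0, 0, 0], 1], [[0, 0, 0], [0, 0, 0], 1]]}}

```text
clock: 6.37
eef_pos: [653.5, 3.8, 59.7]
tcp_rot: [3.138, -0.002, 1.003]
contact_force: [-0.4, 0.7, -0.2]
opening: 0.854
```

Emit:
{"fn": "send_rows", "kwargs": {"plan": [[[0, 0, 0], [0, 0, 0], 1], [[0, 0, -0.02], [0, 0, 0], 1], [[0, 0, -0.05], [0, 0, 0], 1], [[0, 0, -0.085], [0, 0, 0], 1], [[0, 0, -0.12], [0, 0, 0], 1]]}}

```text
clock: 6.78
eef_pos: [652.5, 3.8, 180.5]
tcp_rot: [3.14, -0.001, 1.002]
contact_force: [0.3, -0.2, 0.0]
opening: 0.996
```

```bash
python3 - <<'E'
from h import *
print(status.sense()['tcp_rot'],status.sense()['eef_pos'])
im=viewer.grab_frame('wrist');save(im,'w4.png')
E
```

```text
[ 3.13965786e+00 -9.57104301e-04  1.00241438e+00] [652.46354836   3.75483674 180.49395798]
```

View pics/w4.png

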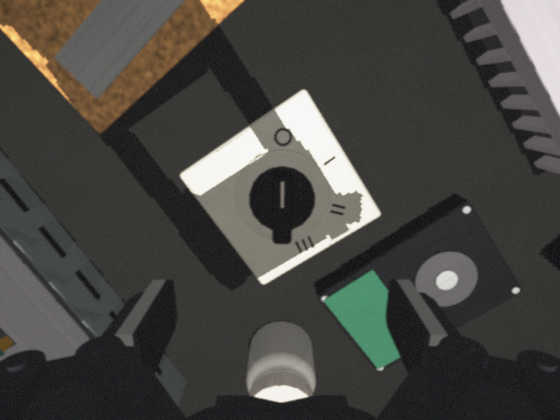

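The pointer at (282,195) now aims at the open ring at (283,136), so the selector is off. Next is the spatula: I'll turn to yaw 0.14 and look from above.

```bash
python3 - <<'E'
from h import *
print(shift([480,10,260]),rotvec([np.pi,0,0.14]))
E
```

```text
[-0.08917458 -0.15115266 -0.07367402] [ 0.00707754 -0.01072894  0.86237633]
```

Emit:
{"fn": "send_rows", "kwargs": {"plan": [[[-0.011, -0.019, -0.015], [0, 0, 0.11], 1], [[-0.022, -0.038, -0.03], [0, 0, 0.22], 1], [[-0.033, -0.056, -0.045], [0, 0, 0.33], 1], [[-0.044, -0.075, -0.06], [0, 0, 0.44], 1], [[-0.055, -0.093, -0.074], [0, 0, 0.55], 1]]}}

```text
clock: 7.25
eef_pos: [546.3, 7.5, 261.8]
tcp_rot: [3.136, -0.011, 0.447]
contact_force: [0.1, 1.0, 0.1]
opening: 0.997
```

```bash
python3 - <<'E'
from h import *
print(shift([480,10,260]),rotvec([np.pi,0,0.14]))
E
```

```text
[-0.05872563 -0.03086972  0.00096452] [ 0.00390847 -0.01225304  0.30667716]
```

Emit:
{"fn": "send_rows", "kwargs": {"plan": [[[-0.02, -0.01, 0], [0, -0.004, 0.1], 1], [[-0.04, -0.02, 0], [0, -0.008, 0.2], 1], [[-0.059, -0.031, 0.001], [0.004, -0.012, 0.307], 1], [[-0.059, -0.031, 0.001], [0.004, -0.012, 0.307], 1], [[-0.059, -0.031, 0.001], [0.004, -0.012, 0.307], 1]]}}

```text
clock: 7.67
eef_pos: [479.2, 10.0, 260.2]
tcp_rot: [-3.142, -0.001, 0.141]
contact_force: [-0.3, 0.2, 0.1]
opening: 1.002
```

```bash
python3 - <<'E'
from h import *
print(status.sense()['tcp_rot'],status.sense()['eef_pos'])
p=viewer.camera_params('wrist')
im=viewer.grab_frame('wrist');save(im,'w5.png')
for l,z in [('spatula',3),('mat',3)]:
    for o in det(l,'wrist',z,p): print(l,o)
E
```

```text
[-3.14155786e+00 -1.02011017e-03  1.40686791e-01] [479.22427946  10.00177328 260.22610417]
spatula (0.77, [257.7, 65.3, 39.7, 186.2], array([473.8,  15.1]), array([ 41.2, 196.4]), 9.9)
mat (0.59, [216.9, 67.4, 112.4, 199.8], array([466.3,   4.2]), array([111.2, 211.4]), 5.7)
```

View pics/w5.png

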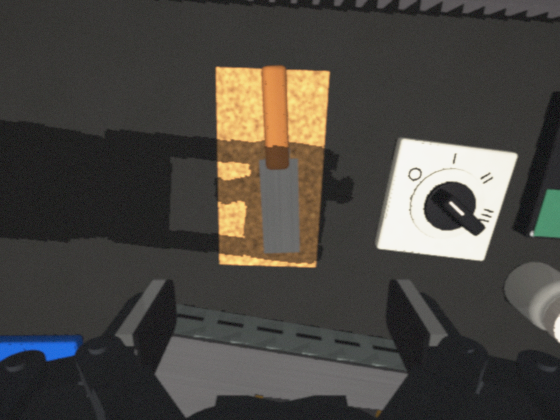

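```bash
cat >> h.py <<'E'
def box(x0,x1,y0,y1,z0,z1):
    return np.array([[x,y,z] for x in (x0,x1) for y in (y0,y1) for z in (z0,z1)],float)
SPAT=[box(-52.5,52.5,-20,20,0,2.5),box(-138,-56,-10,10,53,77)]
BOARD=[box(-50,50,-35,35,12,16)]
def place(pts,pose,z):
    x,y,a=pose; c,s=np.cos(a),np.sin(a)
    return np.c_[x+c*pts[:,0]-s*pts[:,1], y+s*pts[:,0]+c*pts[:,1], pts[:,2]+z]
def render(p,parts,pose,z,up=4):
    m=np.zeros((420*up,560*up),np.uint8)
    for b in parts:
        h=cv2.convexHull((proj(p,place(b,pose,z))*up+up/2).astype(np.float32))
        cv2.fillConvexPoly(m,np.round(h).astype(np.int32),255)
    return cv2.resize(m,(560,420),interpolation=cv2.INTER_AREA)/255.
def fit(p,mask,parts,pose,z,valid=None):
    from scipy.optimize import minimize
    g=cv2.GaussianBlur(mask.astype(np.float32),(0,0),1.5)
    def cost(q):
        r=cv2.GaussianBlur(render(p,parts,[q[0],q[1],q[2]/50],z).astype(np.float32),(0,0),1.5)
        d=(r-g)**2
        return float(d[valid].sum() if valid is not None else d.sum())
    q0=np.array([pose[0],pose[1],pose[2]*50])
    r=minimize(cost,q0,method='Nelder-Mead',options=dict(initial_simplex=q0+np.array([[0,0,0],[8,0,0],[0,8,0],[0,0,8]]),xatol=.1,fatol=.05))
    return [round(r.x[0],1),round(r.x[1],1),round(r.x[2]/50,4)],round(r.fun/mask.sum(),3)
E
python3 - <<'E'
from h import *
p=viewer.camera_params('wrist'); im=viewer.grab_frame('wrist')
r=viewer.cut_out('spatula','wrist')[0]
f=fit(p,r['mask'],SPAT,[474,-20,-1.43],3); print('wrist',f)
o=im.copy(); 
for b in SPAT:
    h=cv2.convexHull(proj(p,place(b,f[0],3)).astype(np.float32)); cv2.polylines(o,[np.round(h).astype(np.int32)],True,(255,0,255),1)
save(o,'w6.png',(200,50,360,270),3)
E
```

```text
wrist ([np.float64(481.9), np.float64(-28.9), np.float64(-1.3974)], np.float64(0.004))
```

View pics/w6.png

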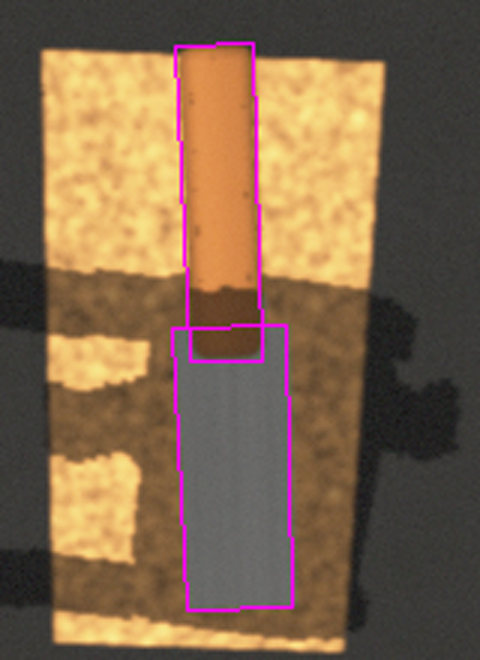

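```bash
python3 - <<'E'
from h import *
print(shift([464.6,69.6,120]),shift([464.6,69.6,70]),rotvec([np.pi,0,0.173]))
E
```

```text
[-0.00745977 -0.06128204  0.13990897] [-0.00748297 -0.06127941  0.18990897] [-4.51047171e-05 -4.64878482e-04 -3.25054623e-02]
```

Emit:
{"fn": "send_rows", "kwargs": {"plan": [[[-0.002, -0.02, 0.02], [0, 0, -0.01], 1], [[-0.004, -0.04, 0.05], [0, 0, -0.02], 1], [[-0.0075, -0.061, 0.085], [0, 0, -0.0325], 1], [[-0.0075, -0.061, 0.115], [0, 0, -0.0325], 1], [[-0.0075, -0.061, 0.14], [0, 0, -0.0325], 1]]}}

```text
clock: 8.33
eef_pos: [464.1, 70.2, 117.9]
tcp_rot: [-3.141, 0.001, 0.175]
contact_force: [-0.8, -0.3, 0.0]
opening: 1.003
```

Emit:
{"fn": "send_rows", "kwargs": {"plan": [[[0, 0, 0.013], [0, 0, 0], 1], [[0, 0, 0.026], [0, 0, 0], 1], [[0, 0, 0.039], [0, 0, 0], 1], [[0, 0, 0.046], [0, 0, 0], 1], [[0, 0, 0.046], [0, 0, 0], 1]]}}

```text
clock: 8.75
eef_pos: [463.6, 70.1, 70.4]
tcp_rot: [-3.141, 0.003, 0.176]
contact_force: [-1.0, 0.2, -0.3]
opening: 1.001
```

```bash
python3 - <<'E'
from h import *
s=status.sense();print(s['tcp_rot'],s['eef_pos'],shift([464.6,69.6,71]),rotvec([np.pi,0,0.173]))
E
```

```text
[-3.14138469  0.00315913  0.17564535] [463.55963213  70.1128783   70.37812165] [ 0.00093277  0.00068665 -0.00062497] [-0.00020378  0.0031594   0.00264502]
```

Emit:
{"fn": "send_rows", "kwargs": {"plan": [[[0.001, 0.0007, -0.0006], [0, 0.003, 0.0026], 0.4], [[0.001, 0.0007, -0.0006], [0, 0.003, 0.0026], -0.2], [[0.001, 0.0007, -0.0006], [0, 0.003, 0.0026], -1], [[0.001, 0.0007, -0.0006], [0, 0.003, 0.0026], -1], [[0.001, 0.0007, -0.0006], [0, 0.003, 0.0026], -1]], "squeeze": 80}}

```text
clock: 9.17
eef_pos: [465.0, 69.6, 71.5]
tcp_rot: [-3.141, -0.001, 0.173]
contact_force: [-0.1, 0.4, -0.5]
opening: 0.301
```

Emit:
{"fn": "send_rows", "kwargs": {"plan": [[[0, 0, 0], [0, 0, 0], -1], [[0, 0, 0], [0, 0, 0], -1], [[0, 0, 0], [0, 0, 0], -1], [[0, 0, 0], [0, 0, 0], -1], [[0, 0, 0], [0, 0, 0], -1]]}}

```text
clock: 9.58
eef_pos: [465.2, 69.7, 71.7]
tcp_rot: [-3.141, -0.001, 0.173]
contact_force: [-0.3, 1.7, 3.1]
opening: 0.221
```

Emit:
{"fn": "send_rows", "kwargs": {"plan": [[[0, 0, 0], [0, 0, 0], -1], [[0, 0, 0], [0, 0, 0], -1], [[0, 0, 0], [0, 0, 0], -1], [[0, 0, 0], [0, 0, 0], -1], [[0, 0, 0], [0, 0, 0], -1]]}}

```text
clock: 10.0
eef_pos: [465.2, 69.7, 71.7]
tcp_rot: [-3.141, -0.001, 0.173]
contact_force: [-0.9, 0.3, 2.6]
opening: 0.22
```

Emit:
{"fn": "send_rows", "kwargs": {"plan": [[[0, 0, -0.01], [0, 0, 0], -1], [[0, 0, -0.025], [0, 0, 0], -1], [[0, 0, -0.05], [0, 0, 0], -1], [[0, 0, -0.075], [0, 0, 0], -1], [[0, 0, -0.1], [0, 0, 0], -1]]}}

```text
clock: 10.42
eef_pos: [464.5, 69.6, 173.0]
tcp_rot: [-3.141, -0.0, 0.173]
contact_force: [-0.0, -0.1, -1.6]
opening: 0.22
```

```bash
cat >> h.py <<'E'
def topfit(zs=None):
    p=viewer.camera_params('top'); im=viewer.grab_frame('top'); out={}
    o=im.copy()
    out['b']=[]
    for r in viewer.cut_out('board1','top'):
        if r['p']<0.4: continue
        m=r['mask'].astype(np.uint8); yy,xx=np.nonzero(m)
        w=topl(p,[[xx.mean(),yy.mean()]],76)[0]
        f=fit(p,r['mask'],BOARD,[w[0],w[1],-1.53],60)
        out['b'].append((round(r['p'],2),f,int(m.sum())))
        h=cv2.convexHull(proj(p,place(BOARD[0],f[0],60)).astype(np.float32)); cv2.polylines(o,[np.round(h).astype(np.int32)],True,(255,0,255),1)
    if zs is not None:
        for r in viewer.cut_out('spatula','top')[:1]:
            s=status.sense(); a=s['tcp_rot'][2]-np.pi/2
            g=s['eef_pos'][:2]+100*np.array([np.cos(a),np.sin(a)])
            f=fit(p,r['mask'],SPAT,[g[0],g[1],a],zs); out['s']=(r['p'],f,'expected',g,a)
            for b in SPAT:
                h=cv2.convexHull(proj(p,place(b,f[0],zs)).astype(np.float32)); cv2.polylines(o,[np.round(h).astype(np.int32)],True,(255,0,255),1)
    return im,o,out
E
python3 - <<'E'
from h import *
s=status.sense();print(s['eef_pos'],s['tcp_rot'],s['opening'])
im,o,out=topfit(s['eef_pos'][2]-68.7)
for k,v in out.items(): print(k,v)
big=np.hstack([cv2.resize(im[120:270,240:400],None,fx=2.4,fy=3),cv2.resize(o[120:270,240:400],None,fx=2.4,fy=3)])
save(big,'t2.png')
p=viewer.camera_params('scene');im=viewer.grab_frame('scene');save(im,'s2.png')
E
```

```text
[464.47817674  69.58283727 173.03632371] [-3.14125228e+00 -2.74132600e-04  1.72975469e-01] 0.22035509791293614
b [(0.89, ([np.float64(518.0), np.float64(-278.3), np.float64(-1.6385)], np.float64(0.014)), 512), (0.71, ([np.float64(679.4), np.float64(-278.6), np.float64(-1.6531)], np.float64(0.002)), 529), (0.58, ([np.float64(597.4), np.float64(-277.7), np.float64(-1.6009)], np.float64(0.002)), 534)]
s (0.7, ([np.float64(488.5), np.float64(-38.6), np.float64(-1.4029)], np.float64(0.657)), 'expected', array([483.38879935, -28.70015688]), np.float64(-1.3978995458830523))
```

View pics/t2.png

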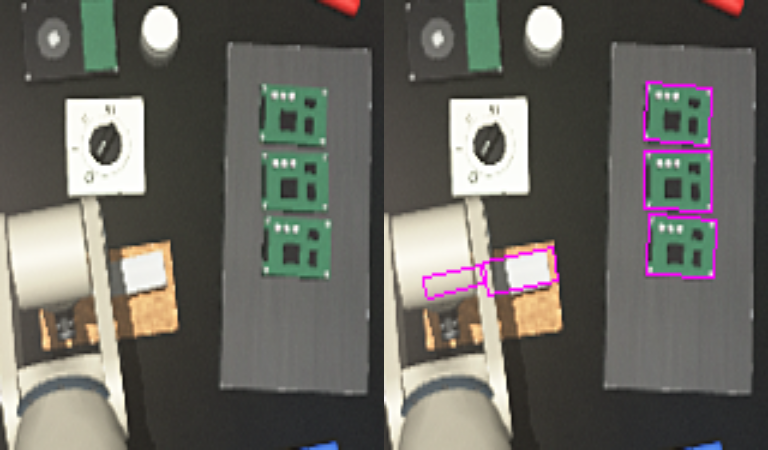

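View pics/s2.png

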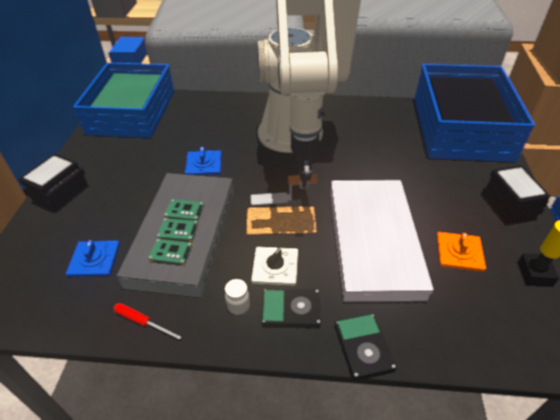

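The boards are at enlarged-image (294,115), (294,182) and (297,247), and the spatula is in the gripper. The top camera and wrist camera disagree by a few mm, so I'll take one wrist view of the boards from above.

```bash
python3 - <<'E'
from h import *
print(shift([590,-320,260]),rotvec([np.pi,0,-0.04]))
E
```

```text
[ 0.05613772  0.40533338 -0.08759715] [-0.00055961 -0.00266364  0.21289522]
```

Emit:
{"fn": "send_rows", "kwargs": {"plan": [[[0.004, 0.025, -0.015], [0, 0, 0.02], -1], [[0.009, 0.06, -0.035], [0, 0, 0.04], -1], [[0.014, 0.1, -0.055], [0, 0, 0.08], -1], [[0.02, 0.14, -0.07], [0, 0, 0.1], -1], [[0.025, 0.18, -0.08], [0, 0, 0.12], -1]]}}

```text
clock: 11.03
eef_pos: [519.2, -100.5, 251.4]
tcp_rot: [-3.141, -0.002, 0.053]
contact_force: [0.3, 1.6, -1.8]
opening: 0.22
```

```bash
python3 - <<'E'
from h import *
print(shift([590,-320,260]),rotvec([np.pi,0,-0.04]))
E
```

```text
[ 0.05920709  0.22288324 -0.00872102] [-0.00104214 -0.00183336  0.09253384]
```

Emit:
{"fn": "send_rows", "kwargs": {"plan": [[[0.01, 0.037, -0.003], [0, 0, 0.02], -1], [[0.02, 0.075, -0.005], [0, 0, 0.04], -1], [[0.03, 0.113, -0.009], [0, 0, 0.06], -1], [[0.04, 0.15, -0.009], [0, 0, 0.08], -1], [[0.05, 0.188, -0.009], [0, 0, 0.092], -1]]}}

```text
clock: 11.45
eef_pos: [578.5, -287.3, 258.5]
tcp_rot: [-3.139, 0.001, -0.041]
contact_force: [0.9, -0.4, -2.3]
opening: 0.22
```

Emit:
{"fn": "send_rows", "kwargs": {"plan": [[[0.005, 0.02, 0], [0, 0, 0], -1], [[0.009, 0.033, 0], [0, 0, 0], -1], [[0.009, 0.035, 0], [0, 0, 0], -1], [[0.009, 0.035, 0], [0, 0, 0], -1], [[0.009, 0.035, 0], [0, 0, 0], -1]]}}

```text
clock: 11.87
eef_pos: [585.5, -321.1, 257.6]
tcp_rot: [-3.138, 0.002, -0.04]
contact_force: [-0.3, 0.4, -2.3]
opening: 0.22
```

```bash
cat >> h.py <<'E'
def wfit(z,yaw=-1.6,name=None,pmin=0.4):
    s=status.sense(); p=viewer.camera_params('wrist'); im=viewer.grab_frame('wrist'); o=im.copy()
    for r in viewer.cut_out('board1','wrist'):
        if r['p']<pmin: continue
        m=r['mask']; yy,xx=np.nonzero(m); w=topl(p,[[xx.mean(),yy.mean()]],z+16)[0]
        f=fit(p,m,BOARD,[w[0],w[1],yaw],z); print(round(r['p'],2),r['extent'],f,int(m.sum()))
        h=cv2.convexHull(proj(p,place(BOARD[0],f[0],z)).astype(np.float32)); cv2.polylines(o,[np.round(h).astype(np.int32)],True,(255,0,255),1)
    print(s['eef_pos'],s['tcp_rot'])
    if name: save(o,name)
E
python3 - <<'E'
from h import *
wfit(60,-1.6,'w7.png')
E
```

```text
0.65 [147.1, 78.9, 94.7, 126.3] ([np.float64(514.2), np.float64(-280.2), np.float64(-1.638)], np.float64(0.002)) 10524
0.64 [339.7, 67.9, 102.1, 130.4] ([np.float64(674.2), np.float64(-279.5), np.float64(-1.6415)], np.float64(0.003)) 11066
[ 585.46196532 -321.14688909  257.64706179] [-3.13785348e+00  2.25894948e-03 -4.03582642e-02]
```

View pics/w7.png

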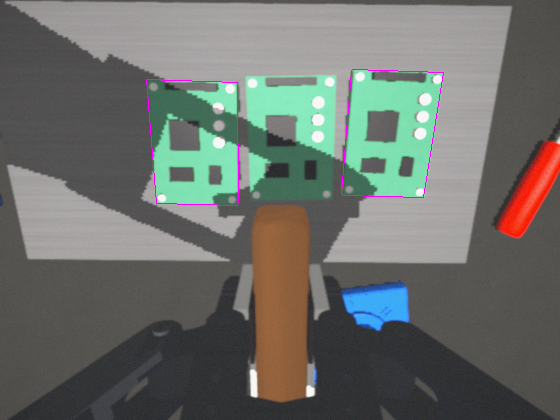

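The view shows three boards at (193,142), (290,138) and (392,134), and the outline fits on the outer two are tight. The middle one was missed, so I'll try again.

```bash
python3 - <<'E'
from h import *
p=viewer.camera_params('wrist'); im=viewer.grab_frame('wrist')
for r in viewer.cut_out('board1','wrist'): print(r['p'],r['extent'])
m=np.zeros((420,560),bool); hsv=cv2.cvtColor(im,cv2.COLOR_RGB2HSV)
g=((hsv[...,0]>60)&(hsv[...,0]<95)&(hsv[...,1]>60)).astype(np.uint8)
g=cv2.morphologyEx(g,cv2.MORPH_CLOSE,np.ones((31,31)) ) if 0 else g
n,l,st,_=cv2.connectedComponentsWithStats(g)
for i in range(1,n):
    if st[i,4]>3000:
        c=cv2.findContours((l==i).astype(np.uint8),cv2.RETR_EXTERNAL,cv2.CHAIN_APPROX_NONE)[0]
        mm=np.zeros((420,560),np.uint8); cv2.fillPoly(mm,[cv2.convexHull(max(c,key=len))],1)
        yy,xx=np.nonzero(mm); w=topl(p,[[xx.mean(),yy.mean()]],76)[0]
        print(st[i],fit(p,mm.astype(bool),BOARD,[w[0],w[1],-1.6],60))
E
```

```text
0.91 [146.3, 78.8, 95.4, 124.5]
0.84 [340.0, 71.2, 100.4, 129.6]
0.71 [249.8, 78.2, 83.7, 120.7]
[ 342   70  101  127 8263] ([np.float64(674.7), np.float64(-279.2), np.float64(-1.6424)], np.float64(0.001))
[ 245   75   90  125 8202] ([np.float64(593.4), np.float64(-279.3), np.float64(-1.5987)], np.float64(0.001))
[ 147   80   92  125 8168] ([np.float64(514.6), np.float64(-280.0), np.float64(-1.6385)], np.float64(0.003))
```

```bash
cat >> h.py <<'E'
def goto(x,y,z,yaw):
    s=status.sense(); t=shift([x,y,z]); print('at',np.round(s['eef_pos'],1),np.round(s['tcp_rot'],3),'F',np.round(s['contact_force'],1),'op',round(s['opening'],3)); print('shift',np.round(t,4),'rot',np.round(rotvec([np.pi,0,yaw]),4))
def tcpfor(c,a,back=0):
    d=np.array([np.cos(a),np.sin(a)]); return np.round(np.array(c)-(100+back)*d,1)
E
python3 - <<'E'
from h import *
goto(690.7,-54.8,200,-0.071)
E
```

```text
at [ 586.  -321.3  258.7] [-3.139e+00  1.000e-03 -4.000e-02] F [ 0.3 -0.4 -1.8] op 0.224
shift [ 0.0941 -0.2703  0.0593] rot [-0.0025  0.0007  0.0315]
```

Emit:
{"fn": "send_rows", "kwargs": {"plan": [[[0.009, -0.025, 0], [0, 0, 0.01], -1], [[0.021, -0.06, 0], [0, 0, 0.02], -1], [[0.034, -0.097, 0.005], [0, 0, 0.03], -1], [[0.047, -0.134, 0.015], [-0.0025, 0, 0.0315], -1], [[0.06, -0.171, 0.03], [-0.0025, 0, 0.0315], -1]]}}

```text
clock: 12.48
eef_pos: [653.7, -150.9, 230.8]
tcp_rot: [3.141, -0.003, -0.071]
contact_force: [1.3, -0.5, -1.8]
opening: 0.218
```

```bash
python3 - <<'E'
from h import *
goto(690.7,-54.8,180,-0.071)
E
```

```text
at [ 653.7 -150.9  230.8] [ 3.141e+00 -3.000e-03 -7.100e-02] F [ 1.3 -0.5 -1.8] op 0.218
shift [ 0.0299 -0.0985  0.0508] rot [ 0.0005 -0.0027 -0.    ]
```

Emit:
{"fn": "send_rows", "kwargs": {"plan": [[[0.009, -0.03, 0.01], [0, 0, 0], -1], [[0.019, -0.06, 0.02], [0, 0, 0], -1], [[0.027, -0.085, 0.035], [0, -0.002, 0], -1], [[0.03, -0.0985, 0.046], [0, -0.0027, 0], -1], [[0.03, -0.0985, 0.05], [0, -0.0027, 0], -1]]}}

```text
clock: 12.9
eef_pos: [690.5, -51.2, 179.0]
tcp_rot: [-3.141, 0.002, -0.067]
contact_force: [-0.2, -0.2, -2.2]
opening: 0.216
```

```bash
python3 - <<'E'
from h import *
goto(690.7,-54.8,133.5,-0.071)
E
```

```text
at [690.5 -51.2 179. ] [-3.141e+00  2.000e-03 -6.700e-02] F [-0.2 -0.2 -2.2] op 0.216
shift [0.0006 0.0036 0.0455] rot [-0.0003  0.002   0.0035]
```

Emit:
{"fn": "send_rows", "kwargs": {"plan": [[[0, 0.003, 0.015], [0, 0.002, 0.0035], -1], [[0, 0.0035, 0.03], [0, 0.002, 0.0035], -1], [[0.0005, 0.0035, 0.042], [0, 0.002, 0.0035], -1], [[0.0005, 0.0035, 0.0455], [0, 0.002, 0.0035], -1], [[0.0005, 0.0035, 0.0455], [0, 0.002, 0.0035], -1]]}}

```text
clock: 13.32
eef_pos: [689.8, -55.3, 132.6]
tcp_rot: [-3.141, 0.002, -0.072]
contact_force: [0.8, 0.6, -1.2]
opening: 0.221
```

```bash
python3 - <<'E'
from h import *
goto(690.7,-54.8,133.5,-0.071)
s=status.sense();im,o,out=topfit(s['eef_pos'][2]-68.7)
for k,v in out.items(): print(k,v)
big=np.hstack([cv2.resize(im[120:270,240:400],None,fx=2.4,fy=3),cv2.resize(o[120:270,240:400],None,fx=2.4,fy=3)])
save(big,'t3.png')
im=viewer.grab_frame('scene');save(im,'s3.png',(110,150,310,310),4)
E
```

```text
at [689.8 -55.3 132.6] [-3.141e+00  2.000e-03 -7.200e-02] F [ 0.8  0.6 -1.2] op 0.221
shift [ 0.0009 -0.0006 -0.0009] rot [-0.0001  0.0018 -0.0005]
b [(0.95, ([np.float64(679.8), np.float64(-279.0), np.float64(-1.6419)], np.float64(0.005)), 518), (0.92, ([np.float64(520.6), np.float64(-279.1), np.float64(-1.6708)], np.float64(0.009)), 521), (0.73, ([np.float64(598.8), np.float64(-277.4), np.float64(-1.6072)], np.float64(0.004)), 571)]
s (0.51, ([np.float64(684.9), np.float64(-154.7), np.float64(-1.6101)], np.float64(0.711)), 'expected', array([ 684.05061435, -154.8765258 ]), np.float64(-1.642221673391721))
```

View pics/t3.png

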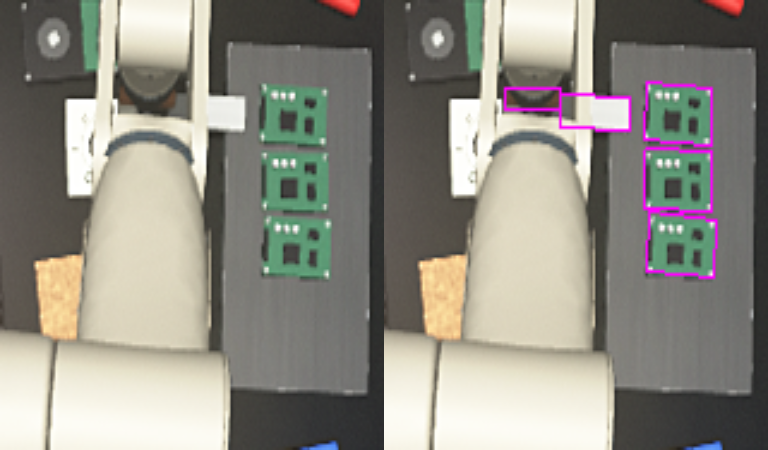

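View pics/s3.png

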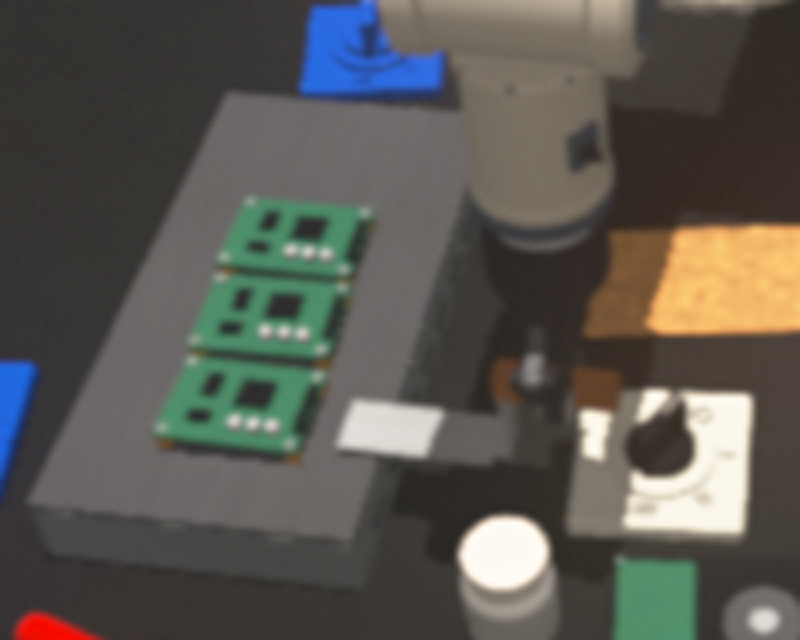

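The blade is centred on the far board's row and level: enlarged top view tip at (228,113), board centre at (294,115). I'll advance under it.

Emit:
{"fn": "send_rows", "kwargs": {"plan": [[[0.0005, 0.01, -0.001], [0, 0.002, 0], -1], [[0.001, 0.025, -0.001], [0, 0.002, 0], -1], [[0.001, 0.04, -0.001], [0, 0.002, 0], -1], [[0.001, 0.052, -0.001], [0, 0.002, 0], -1], [[0.001, 0.06, -0.001], [0, 0.002, 0], -1]]}}

```text
clock: 13.93
eef_pos: [687.7, -117.6, 135.8]
tcp_rot: [3.141, -0.004, -0.073]
contact_force: [0.3, 0.4, -2.1]
opening: 0.221
```

```bash
python3 - <<'E'
from h import *
goto(681.8,-179.5,133.5,-0.071)
im=viewer.grab_frame('top');save(im,'t4.png',(300,130,400,220),6)
im=viewer.grab_frame('scene');save(im,'s4.png',(140,200,260,290),6)
E
```

```text
at [ 687.7 -117.6  135.8] [ 3.141 -0.004 -0.073] F [ 0.3  0.4 -2.1] op 0.221
shift [-0.0014  0.0622  0.0023] rot [ 0.0002 -0.0038 -0.0018]
```

View pics/t4.png

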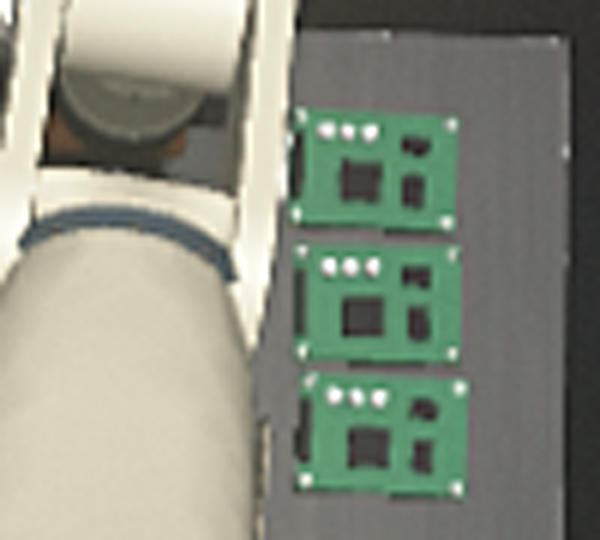

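View pics/s4.png

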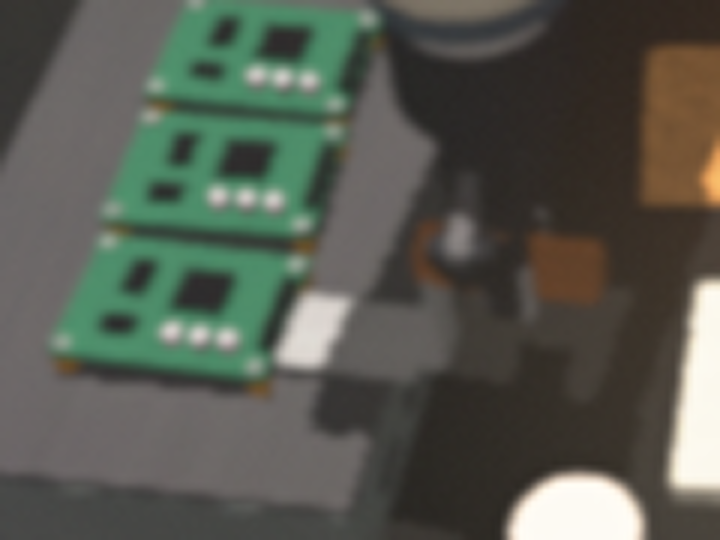

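The blade is entering under the far board, between its standoffs (scene crop (310,330)), with the board undisturbed. I'll continue with small corrections.

Emit:
{"fn": "send_rows", "kwargs": {"plan": [[[-0.001, 0.004, 0.002], [0, -0.003, -0.002], -1], [[-0.0014, 0.016, 0.002], [0, -0.003, -0.002], -1], [[-0.0014, 0.028, 0.002], [0, -0.003, -0.002], -1], [[-0.0014, 0.038, 0.002], [0, -0.003, -0.002], -1], [[-0.0014, 0.045, 0.002], [0, -0.003, -0.002], -1]]}}

```text
clock: 14.45
eef_pos: [682.9, -163.5, 133.6]
tcp_rot: [3.141, -0.001, -0.072]
contact_force: [0.2, -0.2, -1.2]
opening: 0.224
```

```bash
python3 - <<'E'
from h import *
goto(681.8,-179.5,133.5,-0.071)
E
```

```text
at [ 682.9 -163.5  133.6] [ 3.141e+00 -1.000e-03 -7.200e-02] F [ 0.2 -0.2 -1.2] op 0.224
shift [0.0001 0.0161 0.0001] rot [ 0.0003 -0.0007 -0.001 ]
```

Emit:
{"fn": "send_rows", "kwargs": {"plan": [[[0, 0.006, 0], [0, 0, 0], -1], [[0, 0.012, 0], [0, 0, 0], -1], [[0, 0.016, 0], [0, 0, 0], -1], [[0, 0.016, 0], [0, 0, 0], -1], [[0, 0.016, 0], [0, 0, 0], -1]]}}

```text
clock: 14.87
eef_pos: [681.7, -179.5, 133.6]
tcp_rot: [3.141, -0.001, -0.072]
contact_force: [0.0, 0.7, -1.6]
opening: 0.225
```

```bash
python3 - <<'E'
from h import *
goto(681.8,-179.5,133.5,-0.071)
im=viewer.grab_frame('scene');save(im,'s5.png',(140,200,260,290),6)
E
```

```text
at [ 681.7 -179.5  133.6] [ 3.141e+00 -1.000e-03 -7.200e-02] F [ 0.   0.7 -1.6] op 0.225
shift [ 0.0001 -0.      0.0001] rot [ 0.0002 -0.0006 -0.0013]
```

View pics/s5.png

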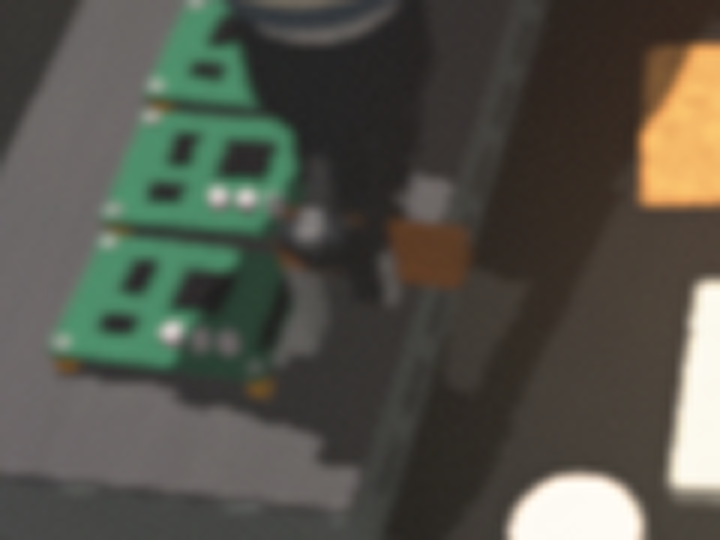

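The board hasn't moved and the blade is fully under it. I'll lift gently.

Emit:
{"fn": "send_rows", "kwargs": {"plan": [[[0, 0, -0.003], [0, 0, 0], -1], [[0, 0, -0.006], [0, 0, 0], -1], [[0, 0, -0.011], [0, 0, 0], -1], [[0, 0, -0.017], [0, 0, 0], -1], [[0, 0, -0.024], [0, 0, 0], -1]]}}

```text
clock: 15.33
eef_pos: [681.6, -179.0, 158.1]
tcp_rot: [3.142, -0.0, -0.072]
contact_force: [-0.3, 0.7, -2.9]
opening: 0.218
```

Emit:
{"fn": "send_rows", "kwargs": {"plan": [[[0, 0, -0.007], [0, 0, 0], -1], [[0, 0, -0.016], [0, 0, 0], -1], [[0, 0, -0.026], [0, 0, 0], -1], [[0, 0, -0.034], [0, 0, 0], -1], [[0, 0, -0.038], [0, 0, 0], -1]]}}

```text
clock: 15.75
eef_pos: [682.3, -179.2, 198.2]
tcp_rot: [3.141, -0.003, -0.072]
contact_force: [0.7, -0.2, -1.9]
opening: 0.22
```

```bash
python3 - <<'E'
from h import *
goto(681.8,-179.5,195,-0.071)
im=viewer.grab_frame('scene');save(im,'s6.png',(110,160,310,310),4)
E
```

```text
at [ 682.3 -179.2  198.2] [ 3.141e+00 -3.000e-03 -7.200e-02] F [ 0.7 -0.2 -1.9] op 0.22
shift [-0.0005  0.0004  0.0032] rot [ 0.0004 -0.0025 -0.0007]
```

View pics/s6.png

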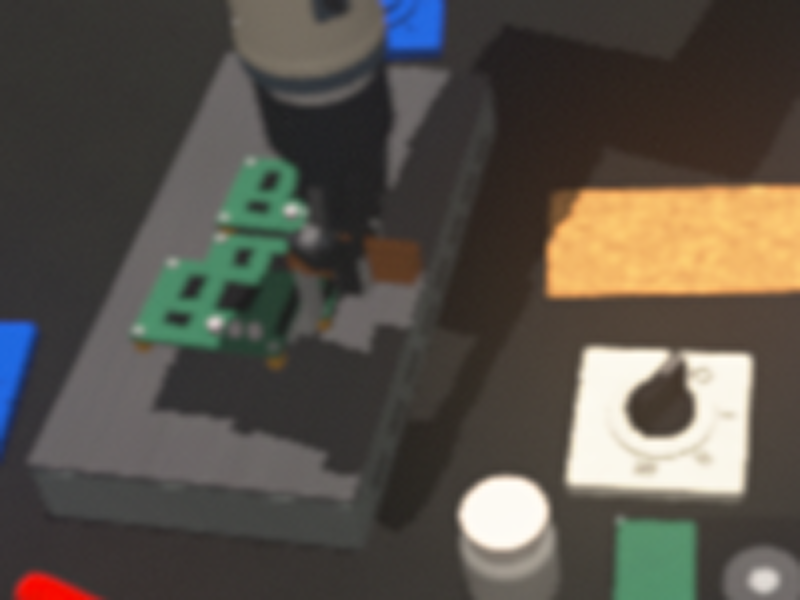

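The far board sits level on the blade above the plate. I'll carry it to the slab, with gentle acceleration and turning 0.16.

Emit:
{"fn": "send_rows", "kwargs": {"plan": [[[-0.0006, -0.004, 0], [0, 0, 0], -1], [[-0.002, -0.012, 0], [0, 0, -0.003], -1], [[-0.0036, -0.024, 0], [0, -0.001, -0.007], -1], [[-0.006, -0.04, 0], [0, -0.002, -0.012], -1], [[-0.009, -0.06, 0], [0, -0.002, -0.018], -1]]}}

```text
clock: 16.22
eef_pos: [677.3, -117.4, 197.7]
tcp_rot: [3.141, -0.0, -0.054]
contact_force: [-0.0, 0.1, -3.1]
opening: 0.218
```

Emit:
{"fn": "send_rows", "kwargs": {"plan": [[[-0.0035, -0.023, 0], [0, 0, -0.006], -1], [[-0.0075, -0.048, 0], [0, 0, -0.014], -1], [[-0.011, -0.074, 0], [0, 0, -0.022], -1], [[-0.015, -0.1, 0], [0, 0, -0.03], -1], [[-0.019, -0.126, 0], [0, 0, -0.038], -1]]}}

```text
clock: 16.63
eef_pos: [664.2, 12.3, 197.3]
tcp_rot: [3.142, 0.001, -0.014]
contact_force: [-0.3, 0.5, -2.6]
opening: 0.222
```

```bash
python3 - <<'E'
from h import *
goto(638,392.6,195,0.089)
im=viewer.grab_frame('scene');save(im,'s7.png',(110,140,410,310),2.6)
E
```

```text
at [664.2  12.3 197.3] [ 3.142e+00  1.000e-03 -1.400e-02] F [-0.3  0.5 -2.6] op 0.222
shift [-0.0317 -0.3799  0.0023] rot [ 0.      0.0009 -0.1035]
```

View pics/s7.png

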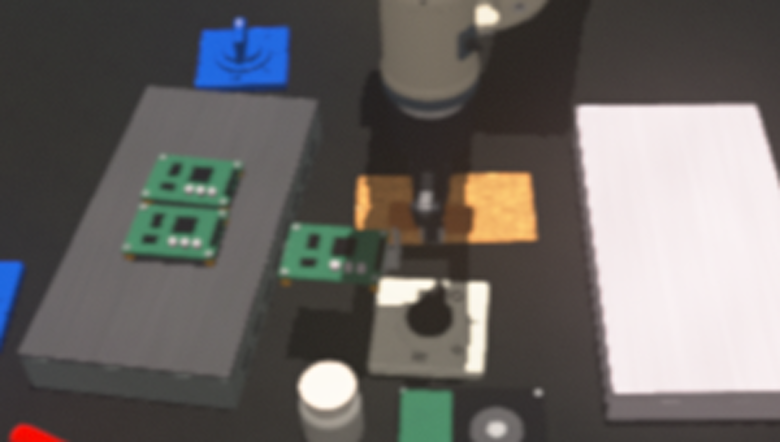

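The board rides squarely on the blade (335,252). Continuing.

Emit:
{"fn": "send_rows", "kwargs": {"plan": [[[-0.0007, -0.008, 0], [0, 0, -0.003], -1], [[-0.0015, -0.02, 0], [0, 0, -0.007], -1], [[-0.003, -0.037, 0], [0, 0, -0.011], -1], [[-0.005, -0.058, 0], [0, 0, -0.016], -1], [[-0.0065, -0.081, 0], [0, 0, -0.022], -1]]}}

```text
clock: 17.1
eef_pos: [657.8, 98.9, 197.3]
tcp_rot: [-3.139, 0.002, 0.009]
contact_force: [0.6, 0.4, -2.9]
opening: 0.219
```

Emit:
{"fn": "send_rows", "kwargs": {"plan": [[[-0.002, -0.027, 0], [0, 0, -0.007], -1], [[-0.0045, -0.054, 0], [0, 0, -0.014], -1], [[-0.007, -0.081, 0], [0, 0, -0.022], -1], [[-0.009, -0.108, 0], [0, 0, -0.03], -1], [[-0.011, -0.135, 0], [0, 0, -0.038], -1]]}}

```text
clock: 17.52
eef_pos: [645.0, 235.5, 197.5]
tcp_rot: [-3.139, 0.002, 0.047]
contact_force: [0.5, -0.1, -2.7]
opening: 0.22
```

Emit:
{"fn": "send_rows", "kwargs": {"plan": [[[-0.0015, -0.025, 0], [0, 0, -0.007], -1], [[-0.0035, -0.048, 0], [0, 0, -0.014], -1], [[-0.005, -0.067, 0], [0, 0, -0.02], -1], [[-0.0065, -0.082, 0], [0, 0, -0.024], -1], [[-0.0075, -0.093, 0], [0, 0, -0.028], -1]]}}

```text
clock: 17.93
eef_pos: [632.5, 329.8, 197.5]
tcp_rot: [-3.139, 0.002, 0.076]
contact_force: [-0.2, -0.2, -2.0]
opening: 0.221
```

```bash
python3 - <<'E'
from h import *
goto(638,392.6,195,0.089)
E
```

```text
at [632.5 329.8 197.5] [-3.139e+00  2.000e-03  7.600e-02] F [-0.2 -0.2 -2. ] op 0.221
shift [ 0.0102 -0.0622  0.0026] rot [-0.0028  0.0021 -0.0128]
```

Emit:
{"fn": "send_rows", "kwargs": {"plan": [[[0.002, -0.012, 0], [0, 0, -0.004], -1], [[0.005, -0.027, 0], [-0.001, 0.001, -0.008], -1], [[0.008, -0.044, 0], [-0.002, 0.002, -0.012], -1], [[0.01, -0.056, 0], [-0.0028, 0.002, -0.0128], -1], [[0.01, -0.062, 0], [-0.0028, 0.002, -0.0128], -1]]}}

```text
clock: 18.35
eef_pos: [638.2, 394.2, 197.5]
tcp_rot: [-3.141, -0.0, 0.089]
contact_force: [-0.2, -0.2, -1.3]
opening: 0.221
```

Emit:
{"fn": "send_rows", "kwargs": {"plan": [[[0, 0, 0.005], [0, 0, 0], -1], [[0, 0, 0.013], [0, 0, 0], -1], [[0, 0, 0.022], [0, 0, 0], -1], [[0, 0, 0.03], [0, 0, 0], -1], [[0, 0, 0.034], [0, 0, 0], -1]]}}

```text
clock: 18.77
eef_pos: [637.5, 392.9, 161.3]
tcp_rot: [3.141, 0.002, 0.089]
contact_force: [0.5, 0.2, -2.1]
opening: 0.22
```

```bash
python3 - <<'E'
from h import *
goto(638,392.6,146,0.089)
p=viewer.camera_params('top');im=viewer.grab_frame('top');o=im.copy()
for r in viewer.cut_out('board1','top'): print(r['p'],r['extent'])
for r in viewer.cut_out('slab','top'): print(r['p'],r['extent'])
save(im,'t8.png',(130,110,290,270),3.5)
im=viewer.grab_frame('scene');save(im,'s8.png',(310,150,450,310),3.7)
E
```

```text
at [637.5 392.9 161.3] [3.141e+00 2.000e-03 8.900e-02] F [ 0.5  0.2 -2.1] op 0.22
shift [0.0005 0.0004 0.0153] rot [ 0.0009  0.0021 -0.0003]
0.8 [188.6, 158.4, 27.6, 20.6]
0.78 [349.3, 192.6, 31.1, 19.5]
0.72 [251.3, 199.0, 64.3, 38.0]
0.69 [346.5, 170.1, 27.4, 23.1]
0.56 [277.1, 158.1, 9.3, 18.3]
0.63 [169.9, 135.9, 72.0, 114.9]
```

View pics/t8.png

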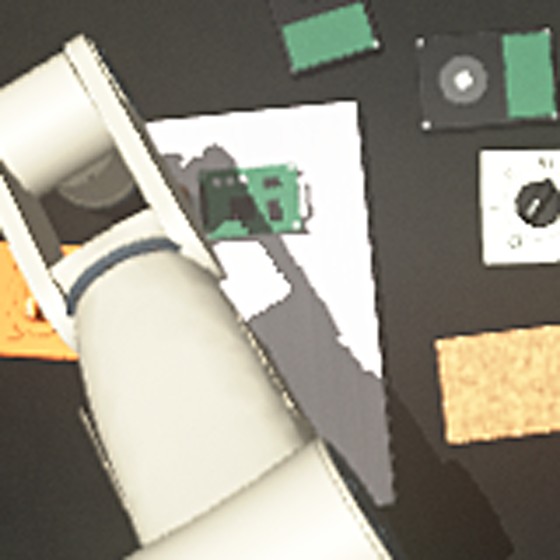

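View pics/s8.png

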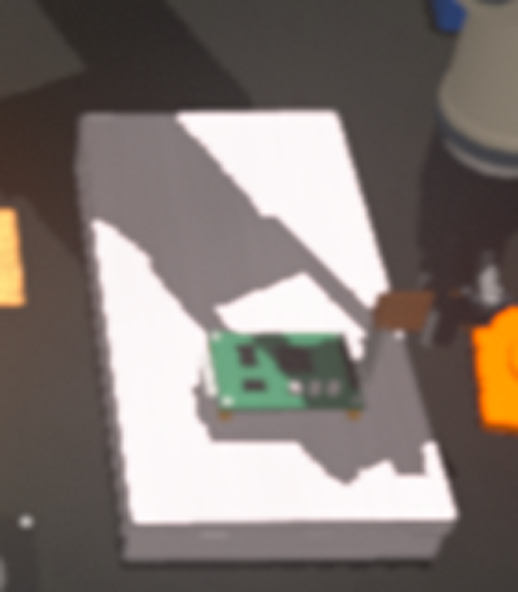

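The board hovers over the far part of the slab (top crop (255,200)). I'll lower it slowly.

Emit:
{"fn": "send_rows", "kwargs": {"plan": [[[0, 0, 0.004], [0, 0, 0], -1], [[0, 0, 0.008], [0, 0.002, 0], -1], [[0, 0, 0.012], [0, 0.002, 0], -1], [[0, 0, 0.015], [0, 0.002, 0], -1], [[0, 0, 0.017], [0, 0.002, 0], -1]]}}

```text
clock: 19.38
eef_pos: [638.0, 393.8, 145.8]
tcp_rot: [-3.142, -0.002, 0.089]
contact_force: [-0.1, -0.1, -2.5]
opening: 0.222
```

Emit:
{"fn": "send_rows", "kwargs": {"plan": [[[0, 0, 0.0015], [0, 0, 0], -1], [[0, 0, 0.003], [0, 0, 0], -1], [[0, 0, 0.0045], [0, 0, 0], -1], [[0, 0, 0.006], [0, 0, 0], -1], [[0, 0, 0.0075], [0, 0, 0], -1]]}}

```text
clock: 19.8
eef_pos: [638.2, 393.8, 138.3]
tcp_rot: [-3.141, -0.002, 0.089]
contact_force: [0.2, 0.2, -1.6]
opening: 0.217
```

```bash
python3 - <<'E'
from h import *
goto(638,392.6,133.5,0.089)
E
```

```text
at [638.2 393.8 138.3] [-3.141e+00 -2.000e-03  8.900e-02] F [ 0.2  0.2 -1.6] op 0.217
shift [-0.0003  0.0012  0.0048] rot [-0.0001 -0.0019  0.0001]
```

Emit:
{"fn": "send_rows", "kwargs": {"plan": [[[0, 0, 0.001], [0, 0, 0], -1], [[0, 0, 0.002], [0, 0, 0], -1], [[0, 0, 0.003], [0, 0, 0], -1], [[0, 0, 0.004], [0, 0, 0], -1], [[0, 0, 0.0045], [0, -0.002, 0], -1]]}}

```text
clock: 20.22
eef_pos: [638.1, 393.8, 133.7]
tcp_rot: [-3.142, 0.0, 0.089]
contact_force: [0.8, 0.1, -1.6]
opening: 0.222
```

```bash
python3 - <<'E'
from h import *
goto(638,392.6,133.5,0.089)
im=viewer.grab_frame('scene');save(im,'s9.png',(350,220,450,290),7)
E
```

```text
at [638.1 393.8 133.7] [-3.142  0.     0.089] F [ 0.8  0.1 -1.6] op 0.222
shift [-0.0002  0.0012  0.0002] rot [-0.0001  0.0002  0.0002]
```

View pics/s9.png

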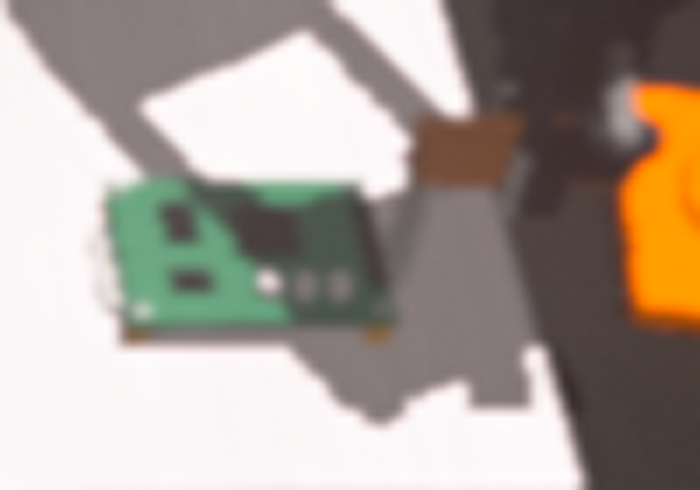

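The standoffs touch the slab, meeting their shadows at (135,335) and (378,335). I'll withdraw the blade straight back.

Emit:
{"fn": "send_rows", "kwargs": {"plan": [[[0, -0.004, 0], [0, 0, 0], -1], [[0, -0.012, 0], [0, 0, 0], -1], [[0, -0.022, 0], [0, 0, 0], -1], [[0, -0.034, 0], [0, 0, 0], -1], [[0, -0.046, 0], [0, 0, 0], -1]]}}

```text
clock: 20.68
eef_pos: [633.9, 441.3, 133.8]
tcp_rot: [-3.141, 0.0, 0.089]
contact_force: [-0.4, 0.2, -1.4]
opening: 0.217
```

```bash
python3 - <<'E'
from h import *
goto(638-11.2,392.6+124.5,133.5,0.089)
im=viewer.grab_frame('scene');save(im,'s10.png',(350,220,450,290),7)
E
```

```text
at [633.9 441.3 133.8] [-3.141  0.     0.089] F [-0.4  0.2 -1.4] op 0.217
shift [-0.0003 -0.0762  0.0003] rot [-0.0005  0.0003  0.0003]
```

View pics/s10.png

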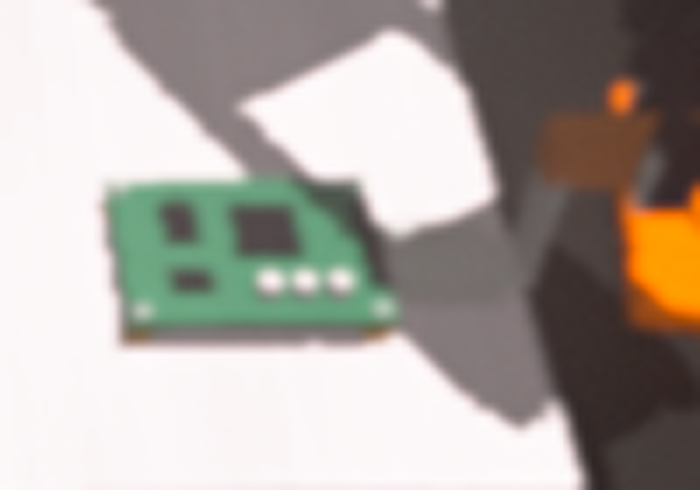

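The board stayed put while the blade slides out (445,260). Next I'll finish withdrawing and raise.

Emit:
{"fn": "send_rows", "kwargs": {"plan": [[[0, -0.012, 0], [0, 0, 0], -1], [[0, -0.028, 0], [0, 0, 0], -1], [[0, -0.046, 0], [0, 0, 0], -1], [[0, -0.063, 0], [0, 0, 0], -1], [[0, -0.076, 0], [0, 0, 0], -1]]}}

```text
clock: 21.15
eef_pos: [625.9, 522.1, 133.9]
tcp_rot: [-3.139, -0.0, 0.091]
contact_force: [-0.1, 0.4, -3.0]
opening: 0.22
```

Emit:
{"fn": "send_rows", "kwargs": {"plan": [[[0, -0.003, -0.01], [0, 0, 0], -1], [[0, -0.003, -0.03], [0, 0, 0], -1], [[0, -0.003, -0.055], [0, 0, 0], -1], [[0, -0.003, -0.08], [0, 0, 0], -1], [[0, -0.003, -0.1], [0, 0, 0], -1]]}}

```text
clock: 21.57
eef_pos: [625.9, 525.2, 236.9]
tcp_rot: [-3.138, -0.002, 0.091]
contact_force: [0.3, 0.2, -1.7]
opening: 0.224
```

```bash
python3 - <<'E'
from h import *
s=status.sense()
im,o,out=topfit()
for k,v in out.items(): print(k,v)
c=tcpfor([593.4,-279.3],-1.5987,125);print(c, tcpfor([593.4,-279.3],-1.5987))
goto(c[0],c[1],230,-0.028)
save(im,'t9.png',(130,110,410,270),2.8)
E
```

```text
b [(0.76, ([np.float64(517.8), np.float64(-279.4), np.float64(-1.6587)], np.float64(0.01)), 522), (0.76, ([np.float64(650.8), np.float64(300.0), np.float64(-1.4805)], np.float64(0.001)), 544), (0.59, ([np.float64(598.8), np.float64(-277.7), np.float64(-1.6514)], np.float64(0.013)), 509)]
[599.7 -54.4] [ 596.2 -179.3]
at [627.3 526.3 239.9] [-3.135 -0.007  0.091] F [ 0.5  0.6 -1.6] op 0.222
shift [-0.0805  0.5758  0.0054] rot [-0.0073 -0.0065  0.1193]
```

View pics/t9.png

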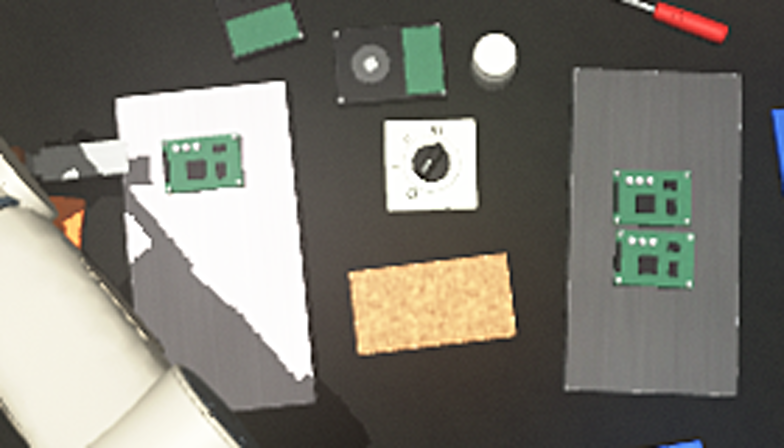

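The first board stands well on the slab (203,163), and the two others are unmoved at (652,197) and (654,259). Back to the preheater for the middle board.

Emit:
{"fn": "send_rows", "kwargs": {"plan": [[[-0.003, 0.02, 0], [0, 0, 0.005], -1], [[-0.008, 0.055, 0.002], [-0.002, -0.002, 0.015], -1], [[-0.013, 0.095, 0.005], [-0.005, -0.005, 0.025], -1], [[-0.019, 0.135, 0.005], [-0.007, -0.006, 0.035], -1], [[-0.024, 0.175, 0.005], [-0.007, -0.0065, 0.045], -1]]}}

```text
clock: 22.08
eef_pos: [618.2, 348.0, 232.2]
tcp_rot: [3.14, 0.001, 0.046]
contact_force: [0.6, -1.0, -0.2]
opening: 0.224
```

Emit:
{"fn": "send_rows", "kwargs": {"plan": [[[-0.005, 0.038, 0], [0, 0, 0.01], -1], [[-0.009, 0.078, 0], [0, 0, 0.02], -1], [[-0.012, 0.118, 0], [0, 0, 0.03], -1], [[-0.016, 0.158, 0], [0, 0, 0.04], -1], [[-0.019, 0.198, 0], [0, 0, 0.05], -1]]}}

```text
clock: 22.5
eef_pos: [607.3, 147.2, 231.7]
tcp_rot: [3.14, 0.003, -0.004]
contact_force: [1.3, 0.1, -1.0]
opening: 0.223
```

```bash
python3 - <<'E'
from h import *
goto(599.7,-54.4,180,-0.028)
E
```

```text
at [607.3 147.2 231.7] [ 3.14e+00  3.00e-03 -4.00e-03] F [ 1.3  0.1 -1. ] op 0.223
shift [-0.0067  0.2016  0.0521] rot [0.0017 0.0027 0.0239]
```

Emit:
{"fn": "send_rows", "kwargs": {"plan": [[[-0.001, 0.04, 0], [0, 0, 0.005], -1], [[-0.002, 0.08, 0.01], [0, 0, 0.01], -1], [[-0.004, 0.12, 0.02], [0, 0.001, 0.015], -1], [[-0.005, 0.155, 0.03], [0, 0.002, 0.02], -1], [[-0.0065, 0.18, 0.04], [0.0017, 0.0027, 0.024], -1]]}}

```text
clock: 22.92
eef_pos: [599.0, -35.8, 191.1]
tcp_rot: [3.141, 0.001, -0.03]
contact_force: [-0.1, 0.6, -1.9]
opening: 0.221
```

```bash
python3 - <<'E'
from h import *
goto(599.7,-54.4,133.5,-0.028)
E
```

```text
at [599.  -35.8 191.1] [ 3.141e+00  1.000e-03 -3.000e-02] F [-0.1  0.6 -1.9] op 0.221
shift [0.0013 0.0185 0.0576] rot [ 0.0007  0.0009 -0.0016]
```

Emit:
{"fn": "send_rows", "kwargs": {"plan": [[[0.001, 0.01, 0.012], [0, 0.001, 0], -1], [[0.001, 0.016, 0.028], [0, 0.001, -0.001], -1], [[0.001, 0.0185, 0.044], [0, 0.001, -0.0015], -1], [[0.001, 0.0185, 0.056], [0, 0.001, -0.0015], -1], [[0.001, 0.0185, 0.0576], [0, 0.001, -0.0015], -1]]}}

```text
clock: 23.33
eef_pos: [597.6, -53.8, 130.6]
tcp_rot: [3.141, 0.004, -0.028]
contact_force: [-0.5, 0.7, -1.6]
opening: 0.219
```

```bash
python3 - <<'E'
from h import *
goto(599.7,-54.4,133.5,-0.028)
im,o,out=topfit()
for k,v in out.items(): print(k,v)
save(im,'t10.png',(300,130,400,220),6)
im=viewer.grab_frame('scene');save(im,'s11.png',(140,190,260,280),6)
E
```

```text
at [597.6 -53.8 130.6] [ 3.141  0.004 -0.028] F [-0.5  0.7 -1.6] op 0.219
shift [ 0.0021  0.0005 -0.0029] rot [ 0.0002  0.0044 -0.0002]
b [(0.79, ([np.float64(520.5), np.float64(-279.1), np.float64(-1.6582)], np.float64(0.015)), 504), (0.66, ([np.float64(650.1), np.float64(299.8), np.float64(-1.4779)], np.float64(0.002)), 551), (0.64, ([np.float64(597.3), np.float64(-277.7), np.float64(-1.6019)], np.float64(0.003)), 539)]
```

View pics/t10.png

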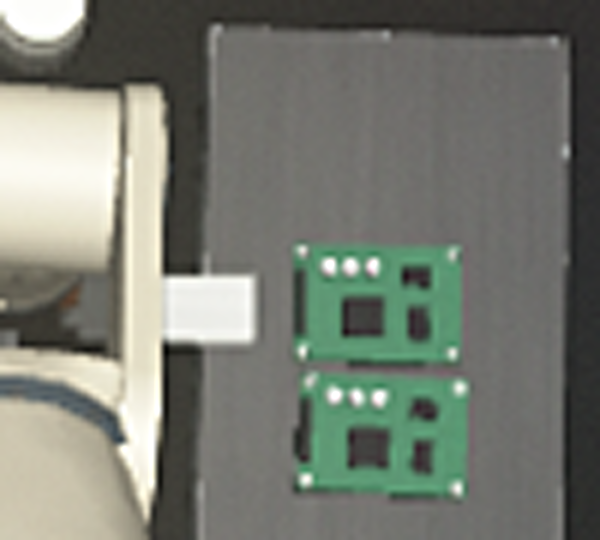

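View pics/s11.png

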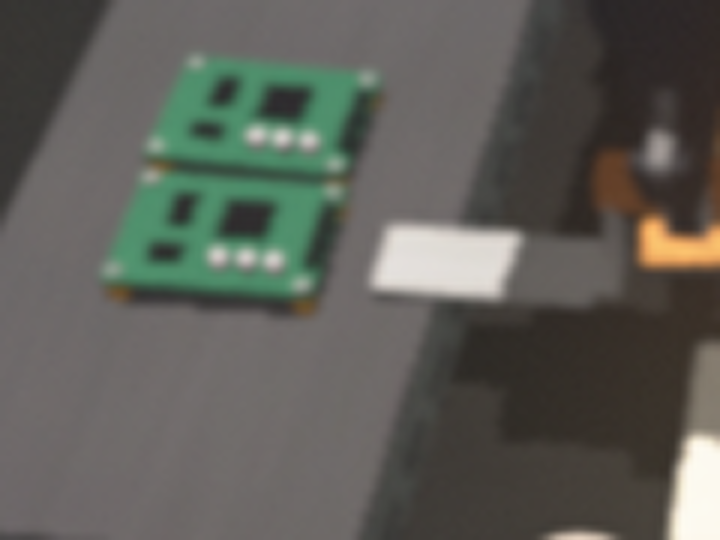

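Emit:
{"fn": "send_rows", "kwargs": {"plan": [[[0.002, 0, -0.003], [0, 0.004, 0], -1], [[0.002, 0, -0.003], [0, 0.004, 0], -1], [[0.002, 0.008, -0.003], [0, 0.004, 0], -1], [[0.002, 0.02, -0.003], [0, 0.004, 0], -1], [[0.002, 0.035, -0.003], [0, 0.004, 0], -1]]}}

```text
clock: 23.9
eef_pos: [600.8, -89.5, 137.0]
tcp_rot: [3.141, -0.005, -0.026]
contact_force: [-0.1, -0.5, -2.1]
opening: 0.225
```

```bash
python3 - <<'E'
from h import *
goto(596.2,-179.3,133.5,-0.028)
E
```

```text
at [600.8 -89.5 137. ] [ 3.141 -0.005 -0.026] F [-0.1 -0.5 -2.1] op 0.225
shift [-0.0022  0.0899  0.0036] rot [ 0.0007 -0.0046  0.0018]
```

Emit:
{"fn": "send_rows", "kwargs": {"plan": [[[-0.0015, 0, 0.0025], [0, -0.003, 0], -1], [[-0.0015, 0, 0.0025], [0, -0.003, 0], -1], [[-0.0015, 0, 0.0025], [0, -0.003, 0], -1], [[-0.0015, 0, 0.0025], [0, -0.003, 0], -1], [[-0.0015, 0, 0.0025], [0, -0.003, 0], -1]]}}

```text
clock: 24.32
eef_pos: [599.2, -89.3, 134.5]
tcp_rot: [3.141, -0.001, -0.026]
contact_force: [-0.0, -0.2, -1.3]
opening: 0.22
```

```bash
python3 - <<'E'
from h import *
goto(596.2,-179.3,133.5,-0.028)
im=viewer.grab_frame('scene');save(im,'s12.png',(140,190,260,280),6)
goto(596.2,-179.3,133.5,-0.028)
E
```

```text
at [599.2 -89.3 134.5] [ 3.141e+00 -1.000e-03 -2.600e-02] F [-0.  -0.2 -1.3] op 0.22
shift [-0.0007  0.0901  0.001 ] rot [ 0.0006 -0.0014  0.0018]
at [599.3 -89.2 134.5] [ 3.141e+00 -2.000e-03 -2.600e-02] F [ 0.5  0.3 -0.7] op 0.22
shift [-0.0007  0.0902  0.0011] rot [ 0.0007 -0.0015  0.0021]
```

View pics/s12.png

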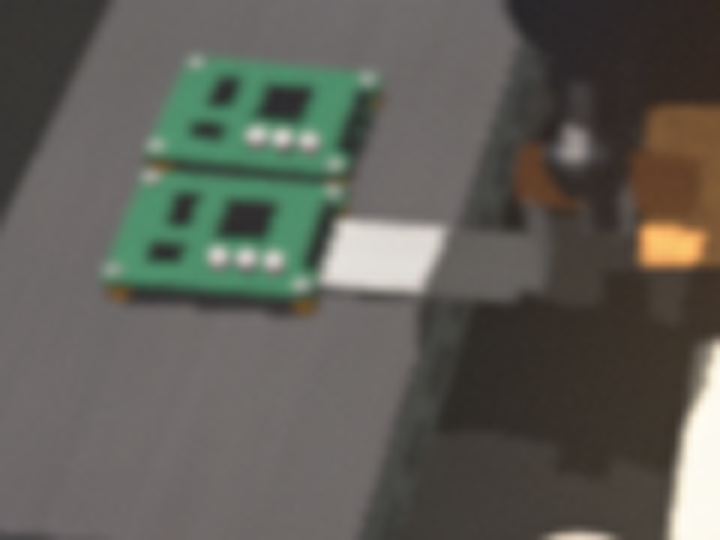

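The blade tip is now under the board between its standoffs at (330,255), and the board is unmoved. Advancing 90 mm.

Emit:
{"fn": "send_rows", "kwargs": {"plan": [[[0, 0.005, 0.0005], [0, 0, 0], -1], [[-0.0005, 0.016, 0.001], [0, -0.001, 0.001], -1], [[-0.0005, 0.03, 0.001], [0, -0.001, 0.001], -1], [[-0.0005, 0.044, 0.001], [0, -0.001, 0.001], -1], [[-0.0005, 0.055, 0.001], [0, -0.001, 0.001], -1]]}}

```text
clock: 24.78
eef_pos: [597.3, -146.3, 133.6]
tcp_rot: [3.141, -0.001, -0.027]
contact_force: [0.3, -0.0, -1.7]
opening: 0.221
```

```bash
python3 - <<'E'
from h import *
goto(596.2,-179.3,133.5,-0.028)
E
```

```text
at [ 597.3 -146.3  133.6] [ 3.141e+00 -1.000e-03 -2.700e-02] F [ 0.3 -0.  -1.7] op 0.221
shift [-0.0002  0.033   0.0001] rot [ 0.0011 -0.0007  0.0006]
```

Emit:
{"fn": "send_rows", "kwargs": {"plan": [[[0, 0.01, 0], [0, 0, 0], -1], [[0, 0.019, 0], [0, 0, 0], -1], [[0, 0.027, 0], [0, 0, 0], -1], [[0, 0.032, 0], [0, 0, 0], -1], [[0, 0.033, 0], [0, 0, 0], -1]]}}

```text
clock: 25.2
eef_pos: [596.3, -180.3, 133.6]
tcp_rot: [3.14, -0.001, -0.028]
contact_force: [-0.9, 0.0, -1.2]
opening: 0.217
```

```bash
python3 - <<'E'
from h import *
goto(596.2,-179.3,133.5,-0.028)
im=viewer.grab_frame('scene');save(im,'s13.png',(140,190,260,280),6)
E
```

```text
at [ 596.3 -180.3  133.6] [ 3.14e+00 -1.00e-03 -2.80e-02] F [-0.9  0.  -1.2] op 0.217
shift [-0.0001 -0.001   0.0001] rot [ 0.0012 -0.0007 -0.0003]
```

View pics/s13.png

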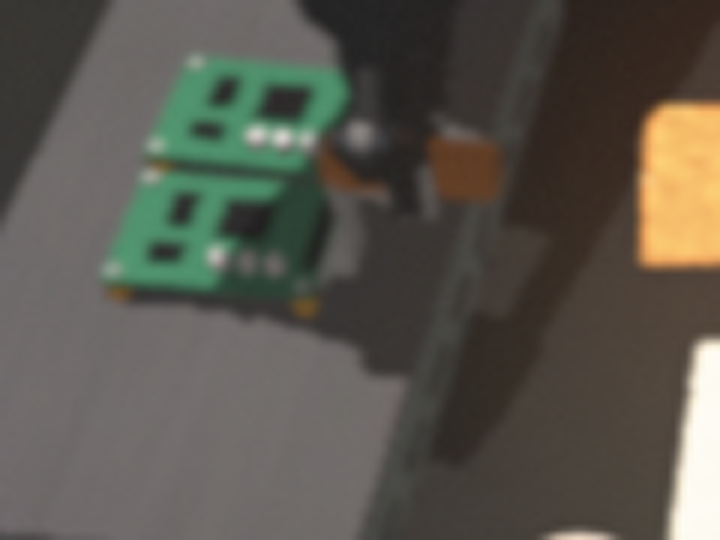

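Blade fully under, board unmoved. Lift and carry.

Emit:
{"fn": "send_rows", "kwargs": {"plan": [[[0, 0, -0.003], [0, 0, 0], -1], [[0, 0, -0.006], [0, 0, 0], -1], [[0, 0, -0.011], [0, 0, 0], -1], [[0, 0, -0.017], [0, 0, 0], -1], [[0, 0, -0.024], [0, 0, 0], -1]]}}

```text
clock: 25.67
eef_pos: [596.3, -179.4, 158.1]
tcp_rot: [3.141, -0.0, -0.028]
contact_force: [-0.3, -0.7, -2.2]
opening: 0.221
```

Emit:
{"fn": "send_rows", "kwargs": {"plan": [[[0, 0, -0.007], [0, 0, 0], -1], [[0, 0, -0.016], [0, 0, 0], -1], [[0, 0, -0.026], [0, 0, 0], -1], [[0, 0, -0.034], [0, 0, 0], -1], [[0, 0, -0.038], [0, 0, 0], -1]]}}

```text
clock: 26.08
eef_pos: [596.9, -179.6, 198.0]
tcp_rot: [3.14, -0.002, -0.028]
contact_force: [-0.0, 0.5, -2.4]
opening: 0.221
```

```bash
python3 - <<'E'
from h import *
goto(527.5,383.7,195,0.089)
im=viewer.grab_frame('scene');save(im,'s14.png',(110,160,310,310),4)
E
```

```text
at [ 596.9 -179.6  198. ] [ 3.14e+00 -2.00e-03 -2.80e-02] F [-0.   0.5 -2.4] op 0.221
shift [-0.085  -0.5612  0.002 ] rot [ 0.0016 -0.0024 -0.1167]
```

View pics/s14.png

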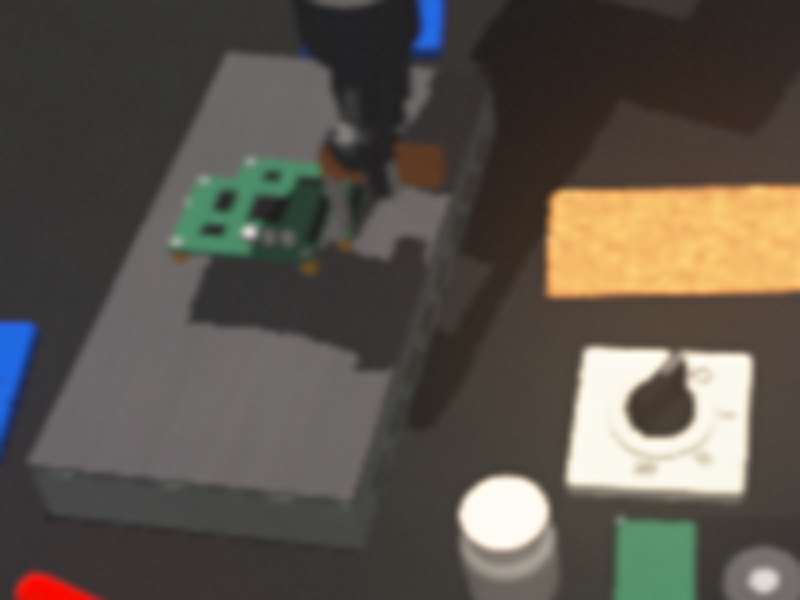

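The board is lifted level and the selector still points at the ring. Carrying with the same profile.

Emit:
{"fn": "send_rows", "kwargs": {"plan": [[[-0.0006, -0.004, 0], [0, 0, 0], -1], [[-0.002, -0.012, 0], [0, 0, -0.003], -1], [[-0.0036, -0.024, 0], [0, -0.001, -0.006], -1], [[-0.006, -0.04, 0], [0, -0.002, -0.009], -1], [[-0.009, -0.06, 0], [0, -0.002, -0.013], -1]]}}

```text
clock: 26.55
eef_pos: [589.2, -118.1, 197.6]
tcp_rot: [3.14, 0.0, -0.015]
contact_force: [0.9, 0.9, -1.9]
opening: 0.223
```

Emit:
{"fn": "send_rows", "kwargs": {"plan": [[[-0.0035, -0.023, 0], [0, 0, -0.005], -1], [[-0.0075, -0.048, 0], [0, 0, -0.01], -1], [[-0.011, -0.074, 0], [0, 0, -0.016], -1], [[-0.015, -0.1, 0], [0, 0, -0.021], -1], [[-0.019, -0.126, 0], [0, 0, -0.027], -1]]}}

```text
clock: 26.97
eef_pos: [571.0, 10.8, 197.0]
tcp_rot: [3.141, 0.001, 0.013]
contact_force: [1.0, 0.3, -2.2]
opening: 0.22
```

Emit:
{"fn": "send_rows", "kwargs": {"plan": [[[-0.003, -0.026, 0], [0, 0, -0.005], -1], [[-0.006, -0.053, 0], [0, 0, -0.011], -1], [[-0.009, -0.08, 0], [0, 0, -0.017], -1], [[-0.012, -0.107, 0], [0, 0, -0.022], -1], [[-0.015, -0.134, 0], [0, 0, -0.027], -1]]}}

```text
clock: 27.38
eef_pos: [552.8, 147.2, 196.6]
tcp_rot: [3.141, 0.002, 0.041]
contact_force: [0.5, -0.5, -2.8]
opening: 0.221
```

```bash
python3 - <<'E'
from h import *
goto(527.5,383.7,195,0.089)
E
```

```text
at [552.8 147.2 196.6] [3.141e+00 2.000e-03 4.100e-02] F [ 0.5 -0.5 -2.8] op 0.221
shift [-0.0155 -0.2373  0.0014] rot [ 0.0009  0.0017 -0.0478]
```

Emit:
{"fn": "send_rows", "kwargs": {"plan": [[[-0.002, -0.027, 0], [0, 0, -0.005], -1], [[-0.0035, -0.054, 0], [0, 0, -0.011], -1], [[-0.005, -0.08, 0], [0, 0, -0.017], -1], [[-0.007, -0.105, 0], [0, 0, -0.022], -1], [[-0.0085, -0.129, 0], [0, 0, -0.027], -1]]}}

```text
clock: 27.8
eef_pos: [537.2, 278.3, 196.1]
tcp_rot: [3.141, 0.003, 0.07]
contact_force: [-0.1, 0.5, -3.1]
opening: 0.222
```

Emit:
{"fn": "send_rows", "kwargs": {"plan": [[[-0.001, -0.022, 0], [0, 0, -0.004], -1], [[-0.002, -0.042, 0], [0, 0, -0.009], -1], [[-0.004, -0.06, 0], [0, 0, -0.013], -1], [[-0.006, -0.075, 0], [0, 0, -0.017], -1], [[-0.006, -0.087, 0], [0, 0, -0.02], -1]]}}

```text
clock: 28.22
eef_pos: [523.4, 366.6, 195.7]
tcp_rot: [3.141, 0.004, 0.092]
contact_force: [1.4, -0.5, -1.1]
opening: 0.227
```

```bash
python3 - <<'E'
from h import *
goto(527.5,383.7,160,0.089)
E
```

```text
at [523.4 366.6 195.7] [3.141 0.004 0.092] F [ 1.4 -0.5 -1.1] op 0.227
shift [ 0.0057 -0.0167  0.0356] rot [0.001  0.0036 0.0026]
```

Emit:
{"fn": "send_rows", "kwargs": {"plan": [[[0.002, -0.009, 0], [0, 0.001, 0.001], -1], [[0.004, -0.014, 0.004], [0, 0.003, 0.002], -1], [[0.0057, -0.0167, 0.013], [0, 0.0036, 0.0026], -1], [[0.0057, -0.0167, 0.024], [0, 0.0036, 0.0026], -1], [[0.0057, -0.0167, 0.032], [0, 0.0036, 0.0026], -1]]}}

```text
clock: 28.63
eef_pos: [527.1, 382.7, 161.6]
tcp_rot: [3.139, 0.002, 0.088]
contact_force: [0.2, -0.5, -2.1]
opening: 0.22
```

```bash
python3 - <<'E'
from h import *
goto(527.5,383.7,145,0.089)
im=viewer.grab_frame('scene');save(im,'s15.png',(310,150,450,310),3.7)
E
```

```text
at [527.1 382.7 161.6] [3.139e+00 2.000e-03 8.800e-02] F [ 0.2 -0.5 -2.1] op 0.22
shift [ 0.0005 -0.001   0.0166] rot [ 0.0021  0.0015 -0.0006]
```

View pics/s15.png

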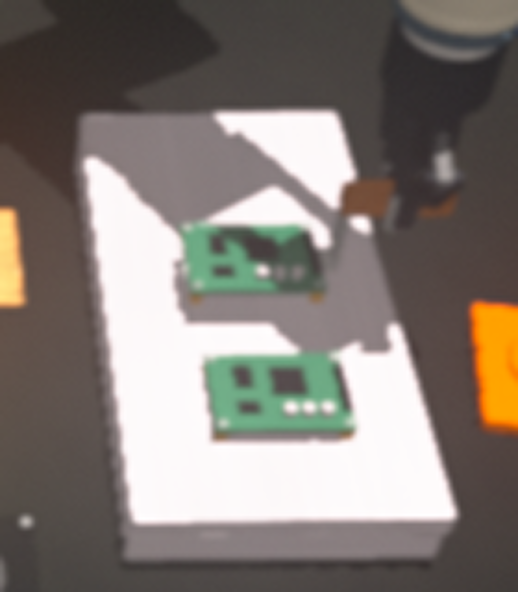

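The second board hovers clear of the first. Lowering.

Emit:
{"fn": "send_rows", "kwargs": {"plan": [[[0, -0.001, 0.004], [0, 0, 0], -1], [[0, -0.001, 0.008], [0.001, 0.001, 0], -1], [[0, -0.001, 0.012], [0.002, 0.0015, 0], -1], [[0, -0.001, 0.015], [0.002, 0.0015, 0], -1], [[0, -0.001, 0.017], [0.002, 0.0015, 0], -1]]}}

```text
clock: 29.1
eef_pos: [526.3, 382.8, 142.7]
tcp_rot: [3.14, 0.002, 0.088]
contact_force: [-0.1, -0.5, -1.9]
opening: 0.22
```

Emit:
{"fn": "send_rows", "kwargs": {"plan": [[[0, 0, 0.0015], [0, 0, 0], -1], [[0, 0, 0.003], [0, 0, 0], -1], [[0, 0, 0.0045], [0, 0, 0], -1], [[0, 0, 0.006], [0, 0, 0], -1], [[0, 0, 0.0075], [0, 0, 0], -1]]}}

```text
clock: 29.52
eef_pos: [526.4, 382.9, 135.4]
tcp_rot: [3.14, 0.002, 0.088]
contact_force: [0.5, 0.3, -1.4]
opening: 0.22
```

Emit:
{"fn": "send_rows", "kwargs": {"plan": [[[0, 0, 0.001], [0, 0, 0], -1], [[0, 0, 0.002], [0, 0, 0], -1], [[0, 0, 0.003], [0, 0, 0], -1], [[0, 0, 0.0035], [0, 0, 0], -1], [[0, 0, 0.0035], [0, 0, 0], -1]]}}

```text
clock: 29.93
eef_pos: [526.3, 382.9, 131.7]
tcp_rot: [3.14, 0.002, 0.088]
contact_force: [-0.4, 0.1, -2.1]
opening: 0.221
```

```bash
python3 - <<'E'
from h import *
goto(527.5,383.7,133.5,0.089)
im=viewer.grab_frame('scene');save(im,'s16.png',(340,190,440,260),7)
E
```

```text
at [526.3 382.9 131.7] [3.14e+00 2.00e-03 8.80e-02] F [-0.4  0.1 -2.1] op 0.221
shift [ 0.0012 -0.0007 -0.0018] rot [ 0.0013  0.002  -0.0009]
```

View pics/s16.png

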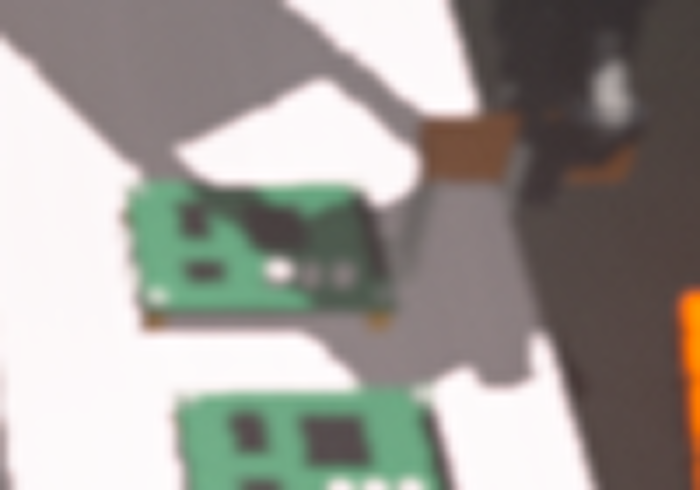

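Standing on the slab. Withdrawing.

Emit:
{"fn": "send_rows", "kwargs": {"plan": [[[0, -0.003, -0.001], [0, 0, 0], -1], [[0, -0.012, -0.001], [0, 0, 0], -1], [[0, -0.022, -0.001], [0, 0, 0], -1], [[0, -0.034, -0.001], [0, 0, 0], -1], [[0, -0.046, -0.001], [0, 0, 0], -1]]}}

```text
clock: 30.4
eef_pos: [522.2, 430.3, 132.9]
tcp_rot: [3.141, 0.002, 0.088]
contact_force: [0.3, 0.0, -1.4]
opening: 0.224
```

Emit:
{"fn": "send_rows", "kwargs": {"plan": [[[0, -0.012, 0], [0, 0, 0], -1], [[0, -0.028, 0], [0, 0, 0], -1], [[0, -0.046, 0], [0, 0, 0], -1], [[0, -0.063, 0], [0, 0, 0], -1], [[0, -0.076, 0], [0, 0, 0], -1]]}}

```text
clock: 30.82
eef_pos: [515.0, 508.7, 132.7]
tcp_rot: [3.141, 0.001, 0.089]
contact_force: [-1.0, -0.3, -1.9]
opening: 0.221
```

Emit:
{"fn": "send_rows", "kwargs": {"plan": [[[0, -0.003, -0.01], [0, 0, 0], -1], [[0, -0.003, -0.03], [0, 0, 0], -1], [[0, -0.003, -0.055], [0, 0, 0], -1], [[0, -0.003, -0.08], [0, 0, 0], -1], [[0, -0.003, -0.1], [0, 0, 0], -1]]}}

```text
clock: 31.23
eef_pos: [515.0, 512.1, 235.4]
tcp_rot: [-3.141, 0.0, 0.089]
contact_force: [0.9, 0.8, -0.9]
opening: 0.219
```

```bash
python3 - <<'E'
from h import *
im,o,out=topfit()
for k,v in out.items(): print(k,v)
c=tcpfor([514.6,-280],-1.6385,125);print(c, tcpfor([514.6,-280],-1.6385))
goto(c[0],c[1],230,-0.0677)
save(im,'t11.png',(130,110,410,270),2.8)
E
```

```text
b [(0.92, ([np.float64(650.1), np.float64(299.4), np.float64(-1.4718)], np.float64(0.002)), 540), (0.75, ([np.float64(537.9), np.float64(286.4), np.float64(-1.4649)], np.float64(0.004)), 571), (0.72, ([np.float64(538.5), np.float64(439.1), np.float64(-1.2337)], np.float64(0.405)), 424), (0.67, ([np.float64(518.2), np.float64(-280.4), np.float64(-1.6598)], np.float64(0.009)), 524)]
[529.8 -55.5] [ 521.4 -180.2]
at [516.3 513.2 237.9] [-3.137 -0.004  0.089] F [ 0.5  0.3 -1.5] op 0.222
shift [-0.0373  0.5677  0.0054] rot [-0.0044 -0.0039  0.1569]
```

View pics/t11.png

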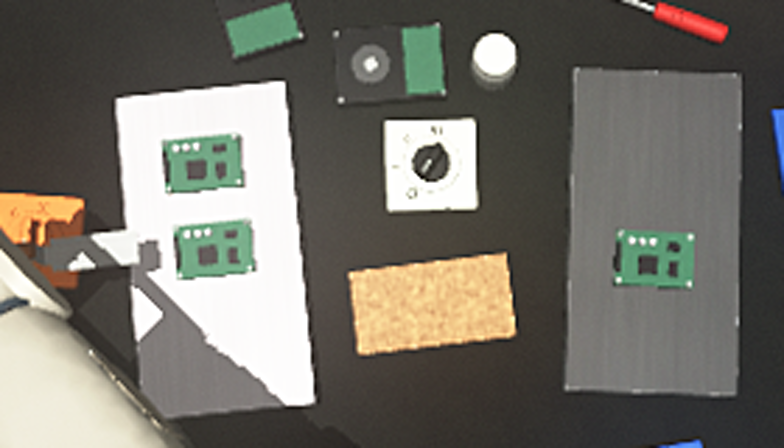

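Two boards stand on the slab at (203,163) and (215,248), and the third is unmoved at (654,259). Going to the last one.

Emit:
{"fn": "send_rows", "kwargs": {"plan": [[[-0.001, 0.02, 0], [0, 0, 0.005], -1], [[-0.003, 0.055, 0.002], [-0.002, -0.002, 0.015], -1], [[-0.006, 0.095, 0.005], [-0.004, -0.004, 0.025], -1], [[-0.009, 0.135, 0.005], [-0.0044, -0.004, 0.037], -1], [[-0.011, 0.175, 0.005], [-0.0044, -0.004, 0.049], -1]]}}

```text
clock: 31.75
eef_pos: [519.9, 336.0, 230.9]
tcp_rot: [3.14, 0.002, 0.04]
contact_force: [1.2, -0.3, -1.0]
opening: 0.225
```

Emit:
{"fn": "send_rows", "kwargs": {"plan": [[[-0.001, 0.038, 0], [0, 0, 0.011], -1], [[-0.001, 0.078, 0], [0, 0, 0.022], -1], [[-0.001, 0.118, 0], [0, 0, 0.033], -1], [[-0.001, 0.158, 0], [0, 0, 0.044], -1], [[-0.001, 0.198, 0], [0, 0, 0.055], -1]]}}

```text
clock: 32.17
eef_pos: [525.9, 136.2, 230.5]
tcp_rot: [3.14, 0.003, -0.015]
contact_force: [0.1, -0.3, -1.2]
opening: 0.224
```

```bash
python3 - <<'E'
from h import *
goto(529.8,-55.5,180,-0.0677)
E
```

```text
at [525.9 136.2 230.5] [ 3.14e+00  3.00e-03 -1.50e-02] F [ 0.1 -0.3 -1.2] op 0.224
shift [0.0069 0.1915 0.0508] rot [0.002  0.0026 0.0527]
```

Emit:
{"fn": "send_rows", "kwargs": {"plan": [[[0.002, 0.038, 0], [0, 0, 0.01], -1], [[0.003, 0.076, 0.01], [0, 0.001, 0.02], -1], [[0.005, 0.115, 0.02], [0.001, 0.002, 0.035], -1], [[0.0065, 0.15, 0.03], [0.002, 0.0026, 0.045], -1], [[0.007, 0.175, 0.04], [0.002, 0.0026, 0.0527], -1]]}}

```text
clock: 32.58
eef_pos: [529.4, -41.8, 189.9]
tcp_rot: [3.141, 0.001, -0.069]
contact_force: [0.8, 0.1, -1.5]
opening: 0.218
```

```bash
python3 - <<'E'
from h import *
goto(529.8,-55.5,133.5,-0.0677)
E
```

```text
at [529.4 -41.8 189.9] [ 3.141e+00  1.000e-03 -6.900e-02] F [ 0.8  0.1 -1.5] op 0.218
shift [0.0014 0.0137 0.0564] rot [ 0.0005  0.0007 -0.0017]
```

Emit:
{"fn": "send_rows", "kwargs": {"plan": [[[0.001, 0.01, 0.014], [0, 0, 0], -1], [[0.001, 0.0135, 0.03], [0, 0.0007, -0.001], -1], [[0.001, 0.0135, 0.046], [0, 0.0007, -0.0015], -1], [[0.001, 0.0135, 0.054], [0, 0.0007, -0.0015], -1], [[0.001, 0.0135, 0.0545], [0, 0.0007, -0.0015], -1]]}}

```text
clock: 33.0
eef_pos: [527.8, -55.2, 133.3]
tcp_rot: [3.141, 0.004, -0.068]
contact_force: [-0.2, -0.3, -0.9]
opening: 0.221
```

```bash
python3 - <<'E'
from h import *
goto(529.8,-55.5,133.5,-0.0677)
im,o,out=topfit()
for k,v in out.items(): print(k,v)
save(im,'t12.png',(300,150,400,240),6)
im=viewer.grab_frame('scene');save(im,'s17.png',(140,180,260,270),6)
goto(529.8,-55.5,133.5,-0.0677)
E
```

```text
at [527.8 -55.2 133.3] [ 3.141  0.004 -0.068] F [-0.2 -0.3 -0.9] op 0.221
shift [ 0.002   0.0002 -0.0002] rot [ 0.0004  0.0041 -0.0004]
b [(0.69, ([np.float64(517.8), np.float64(-278.3), np.float64(-1.6194)], np.float64(0.003)), 566), (0.69, ([np.float64(539.1), np.float64(285.6), np.float64(-1.4656)], np.float64(0.003)), 539), (0.61, ([np.float64(649.4), np.float64(300.6), np.float64(-1.4865)], np.float64(0.003)), 542)]
at [529.7 -55.  135.8] [ 3.141 -0.    -0.067] F [ 0.8 -0.3 -0.9] op 0.222
shift [0.0001 0.0004 0.0023] rot [ 0.0005 -0.0004  0.0004]
```

View pics/t12.png

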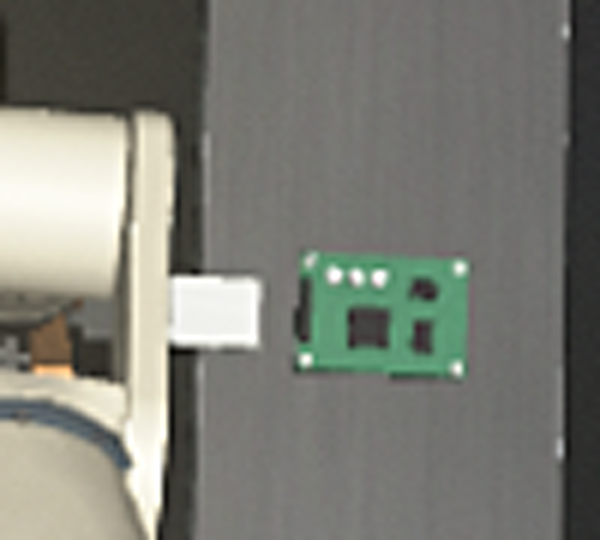

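View pics/s17.png

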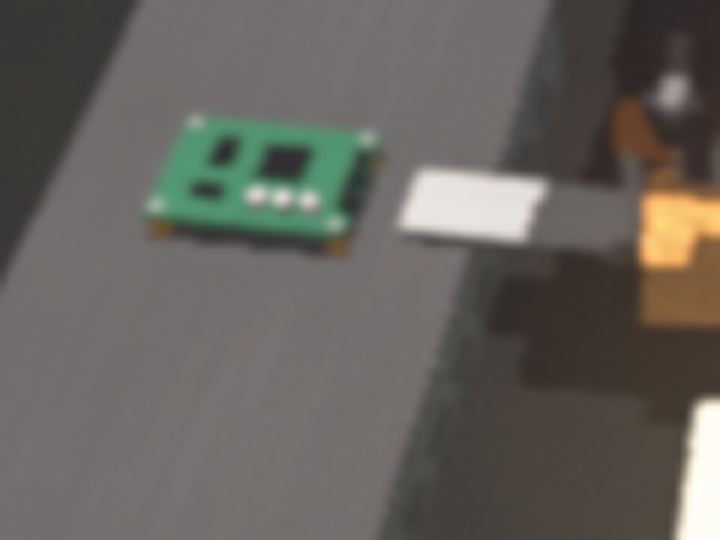

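The blade (215,312) is aligned with the board (385,316) and has settled. Advancing.

Emit:
{"fn": "send_rows", "kwargs": {"plan": [[[0, 0.004, 0.0015], [0, 0, 0], -1], [[0, 0.014, 0.0018], [0, 0, 0], -1], [[0, 0.03, 0.0018], [0, 0, 0], -1], [[0, 0.046, 0.0018], [0, 0, 0], -1], [[0, 0.06, 0.0018], [0, 0, 0], -1]]}}

```text
clock: 33.57
eef_pos: [525.9, -116.3, 134.7]
tcp_rot: [3.141, -0.001, -0.067]
contact_force: [0.0, -0.1, -1.9]
opening: 0.225
```

```bash
python3 - <<'E'
from h import *
im=viewer.grab_frame('scene');save(im,'s18.png',(140,180,260,270),6)
goto(521.4,-180.2,133.5,-0.0677)
E
```

```text
at [ 525.9 -118.2  134.8] [ 3.14e+00 -2.00e-03 -6.70e-02] F [-0.7 -1.6 -2. ] op 0.221
shift [-0.0003  0.0622  0.0014] rot [ 0.0019 -0.0018  0.0004]
```

View pics/s18.png

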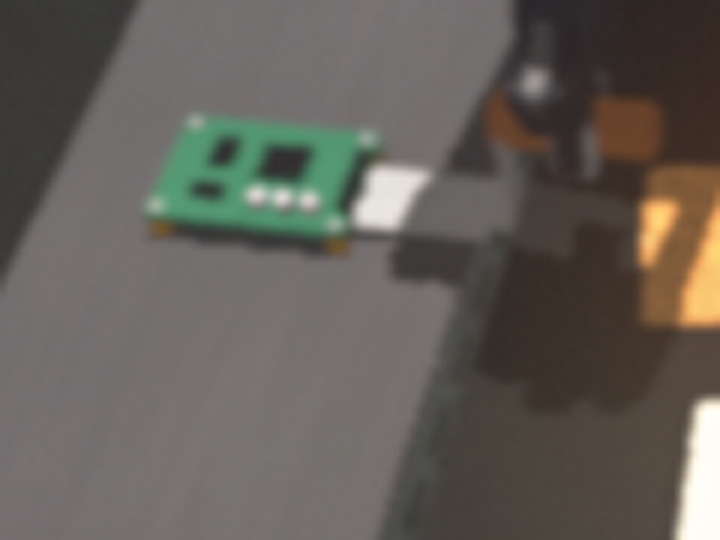

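Entering cleanly at (365,200), board unmoved. Continuing.

Emit:
{"fn": "send_rows", "kwargs": {"plan": [[[0, 0.008, 0.001], [0, 0, 0], -1], [[0, 0.02, 0.001], [0, -0.001, 0], -1], [[0, 0.034, 0.001], [0, -0.001, 0], -1], [[0, 0.046, 0.001], [0, -0.001, 0], -1], [[0, 0.054, 0.001], [0, -0.001, 0], -1]]}}

```text
clock: 34.03
eef_pos: [522.3, -173.6, 134.0]
tcp_rot: [3.139, -0.001, -0.067]
contact_force: [0.7, -0.7, -0.7]
opening: 0.224
```

Emit:
{"fn": "send_rows", "kwargs": {"plan": [[[0, 0.004, 0], [0, 0, 0], -1], [[0, 0.006, 0], [0, 0, 0], -1], [[0, 0.007, 0], [0, 0, 0], -1], [[0, 0.007, 0], [0, 0, 0], -1], [[0, 0.007, 0], [0, 0, 0], -1]]}}

```text
clock: 34.45
eef_pos: [521.8, -180.2, 134.0]
tcp_rot: [3.139, -0.001, -0.067]
contact_force: [0.3, 0.1, -1.4]
opening: 0.221
```

```bash
python3 - <<'E'
from h import *
im=viewer.grab_frame('scene');save(im,'s19.png',(140,180,260,270),6)
goto(521.4,-180.2,133.5,-0.0677)
E
```

```text
at [ 521.8 -180.1  134. ] [ 3.139e+00 -1.000e-03 -6.700e-02] F [-0.2 -0.9 -2.8] op 0.217
shift [-0.0004  0.0001  0.0005] rot [ 0.0022 -0.001   0.0007]
```

View pics/s19.png

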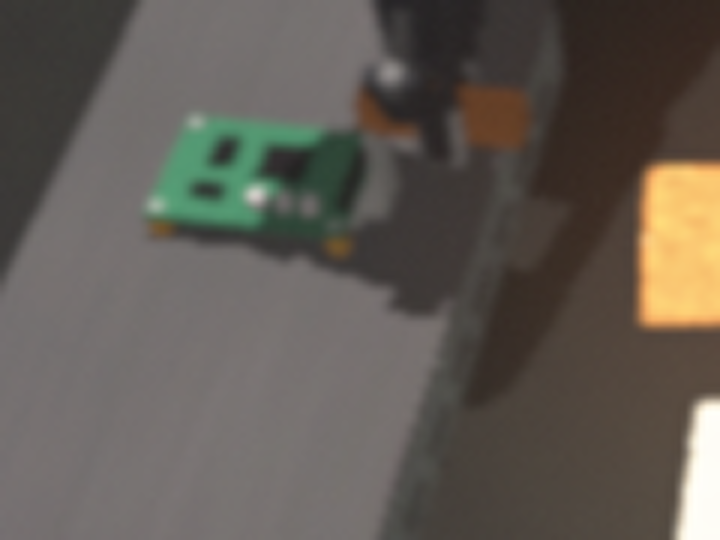

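Emit:
{"fn": "send_rows", "kwargs": {"plan": [[[0, 0, -0.003], [0, 0, 0], -1], [[0, 0, -0.006], [0, 0, 0], -1], [[0, 0, -0.011], [0, 0, 0], -1], [[0, 0, -0.017], [0, 0, 0], -1], [[0, 0, -0.024], [0, 0, 0], -1]]}}

```text
clock: 34.92
eef_pos: [521.7, -179.9, 158.6]
tcp_rot: [3.14, -0.001, -0.067]
contact_force: [0.4, 0.9, -1.6]
opening: 0.22
```

Emit:
{"fn": "send_rows", "kwargs": {"plan": [[[0, 0, -0.007], [0, 0, 0], -1], [[0, 0, -0.016], [0, 0, 0], -1], [[0, 0, -0.026], [0, 0, 0], -1], [[0, 0, -0.034], [0, 0, 0], -1], [[0, 0, -0.038], [0, 0, 0], -1]]}}

```text
clock: 35.33
eef_pos: [522.3, -180.1, 198.3]
tcp_rot: [3.139, -0.003, -0.067]
contact_force: [-0.4, -1.7, -2.1]
opening: 0.221
```

```bash
python3 - <<'E'
from h import *
im=viewer.grab_frame('scene');save(im,'s20.png',(110,150,310,300),4)
goto(417.5,373.6,195,0.089)
E
```

```text
at [ 522.5 -180.2  198.5] [ 3.139e+00 -3.000e-03 -6.700e-02] F [-0.2  0.5 -2.2] op 0.223
shift [-0.1418 -0.5455  0.0016] rot [ 0.0029 -0.003  -0.156 ]
```

View pics/s20.png

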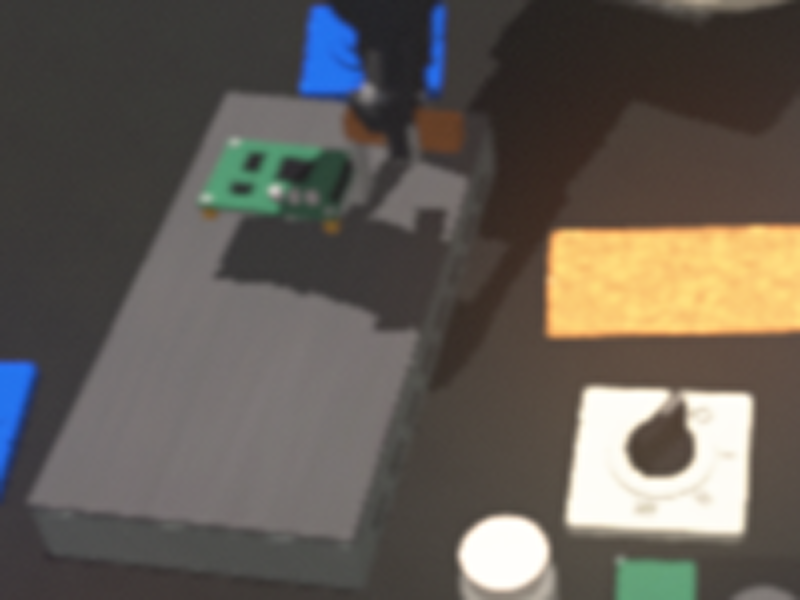

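The last board is lifted level and the preheater is empty. Carrying.

Emit:
{"fn": "send_rows", "kwargs": {"plan": [[[-0.001, -0.004, 0], [0, 0, 0], -1], [[-0.003, -0.012, 0], [0, 0, -0.003], -1], [[-0.006, -0.024, 0], [0, -0.001, -0.007], -1], [[-0.01, -0.04, 0], [0.001, -0.002, -0.012], -1], [[-0.015, -0.06, 0], [0.002, -0.002, -0.017], -1]]}}

```text
clock: 35.8
eef_pos: [510.9, -118.1, 197.8]
tcp_rot: [3.141, -0.0, -0.05]
contact_force: [-0.3, -0.1, -1.7]
opening: 0.219
```

Emit:
{"fn": "send_rows", "kwargs": {"plan": [[[-0.006, -0.023, 0], [0, 0, -0.006], -1], [[-0.012, -0.047, 0], [0, 0, -0.013], -1], [[-0.018, -0.072, 0], [0, 0, -0.02], -1], [[-0.024, -0.097, 0], [0, 0, -0.027], -1], [[-0.03, -0.122, 0], [0, 0, -0.035], -1]]}}

```text
clock: 36.22
eef_pos: [485.7, 7.3, 197.2]
tcp_rot: [3.141, 0.001, -0.014]
contact_force: [0.4, 0.2, -1.7]
opening: 0.22
```

Emit:
{"fn": "send_rows", "kwargs": {"plan": [[[-0.005, -0.025, 0], [0, 0, -0.007], -1], [[-0.011, -0.051, 0], [0, 0, -0.015], -1], [[-0.016, -0.077, 0], [0, 0, -0.022], -1], [[-0.022, -0.103, 0], [0, 0, -0.03], -1], [[-0.027, -0.129, 0], [0, 0, -0.037], -1]]}}

```text
clock: 36.63
eef_pos: [458.9, 138.5, 196.8]
tcp_rot: [3.141, 0.002, 0.024]
contact_force: [0.5, -0.0, -3.3]
opening: 0.218
```

```bash
python3 - <<'E'
from h import *
goto(417.5,373.6,195,0.089)
E
```

```text
at [458.9 138.5 196.8] [3.141e+00 2.000e-03 2.400e-02] F [ 0.5 -0.  -3.3] op 0.218
shift [-0.0358 -0.236   0.0018] rot [ 0.0002  0.0021 -0.0653]
```

Emit:
{"fn": "send_rows", "kwargs": {"plan": [[[-0.004, -0.027, 0], [0, 0, -0.007], -1], [[-0.008, -0.054, 0], [0, 0, -0.015], -1], [[-0.012, -0.08, 0], [0, 0, -0.022], -1], [[-0.016, -0.105, 0], [0, 0, -0.03], -1], [[-0.02, -0.129, 0], [0, 0, -0.037], -1]]}}

```text
clock: 37.05
eef_pos: [434.2, 268.8, 196.3]
tcp_rot: [3.141, 0.003, 0.062]
contact_force: [0.4, 0.7, -2.0]
opening: 0.22
```

Emit:
{"fn": "send_rows", "kwargs": {"plan": [[[-0.002, -0.022, 0], [0, 0, -0.005], -1], [[-0.005, -0.042, 0], [0, 0, -0.011], -1], [[-0.007, -0.06, 0], [0, 0, -0.016], -1], [[-0.008, -0.075, 0], [0, 0, -0.021], -1], [[-0.009, -0.087, 0], [0, 0, -0.026], -1]]}}

```text
clock: 37.47
eef_pos: [418.7, 356.7, 196.0]
tcp_rot: [3.141, 0.003, 0.09]
contact_force: [0.1, 0.6, -1.3]
opening: 0.224
```

```bash
python3 - <<'E'
from h import *
goto(417.5,373.6,160,0.089)
E
```

```text
at [418.7 356.7 196. ] [3.141e+00 3.000e-03 9.000e-02] F [ 0.1  0.6 -1.3] op 0.224
shift [ 0.0004 -0.017   0.036 ] rot [0.0005 0.0035 0.0007]
```

Emit:
{"fn": "send_rows", "kwargs": {"plan": [[[0, -0.009, 0], [0, 0.001, 0], -1], [[0, -0.014, 0.004], [0, 0.003, 0], -1], [[0, -0.017, 0.013], [0, 0.0035, 0], -1], [[0, -0.017, 0.024], [0, 0.0035, 0], -1], [[0, -0.017, 0.032], [0, 0.0035, 0], -1]]}}

```text
clock: 37.88
eef_pos: [416.6, 372.6, 162.2]
tcp_rot: [3.14, 0.001, 0.089]
contact_force: [0.1, -0.2, -3.2]
opening: 0.223
```

```bash
python3 - <<'E'
from h import *
im=viewer.grab_frame('scene');save(im,'s21.png',(310,150,450,310),3.7)
goto(417.5,373.6,145,0.089)
E
```

```text
at [416.  371.9 160.7] [3.139e+00 3.000e-03 8.900e-02] F [-0.3 -1.1 -4.9] op 0.221
shift [ 0.0017 -0.0016  0.0157] rot [0.003  0.0032 0.0001]
```

View pics/s21.png

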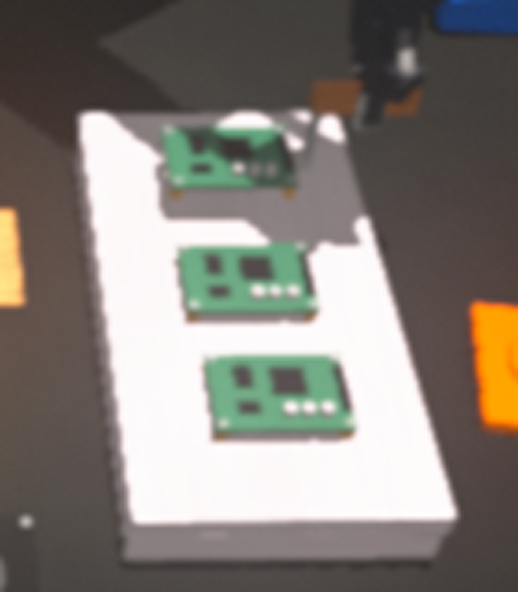

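The third board hovers over the near third of the slab. Lowering.

Emit:
{"fn": "send_rows", "kwargs": {"plan": [[[0.001, -0.001, 0.004], [0.001, 0.001, 0], -1], [[0.001, -0.001, 0.008], [0.002, 0.002, 0], -1], [[0.001, -0.001, 0.012], [0.002, 0.002, 0], -1], [[0.001, -0.001, 0.015], [0.002, 0.002, 0], -1], [[0.001, -0.001, 0.017], [0.002, 0.002, 0], -1]]}}

```text
clock: 38.35
eef_pos: [416.9, 372.8, 143.4]
tcp_rot: [3.14, 0.001, 0.089]
contact_force: [-0.1, -0.8, -2.2]
opening: 0.222
```

Emit:
{"fn": "send_rows", "kwargs": {"plan": [[[0, 0, 0.0015], [0, 0, 0], -1], [[0, 0, 0.003], [0, 0, 0], -1], [[0, 0, 0.0045], [0, 0, 0], -1], [[0, 0, 0.006], [0, 0, 0], -1], [[0, 0, 0.0075], [0, 0, 0], -1]]}}

```text
clock: 38.77
eef_pos: [417.0, 372.9, 136.0]
tcp_rot: [3.141, 0.001, 0.089]
contact_force: [-0.4, -0.6, -2.2]
opening: 0.221
```

```bash
python3 - <<'E'
from h import *
goto(417.5,373.6,133,0.089)
E
```

```text
at [417.  372.9 136. ] [3.141e+00 1.000e-03 8.900e-02] F [-0.4 -0.6 -2.2] op 0.221
shift [ 0.0006 -0.0007  0.003 ] rot [0.0009 0.001  0.    ]
```

Emit:
{"fn": "send_rows", "kwargs": {"plan": [[[0, 0, 0.001], [0, 0, 0], -1], [[0, 0, 0.002], [0, 0, 0], -1], [[0, 0, 0.003], [0, 0, 0], -1], [[0, 0, 0.003], [0, 0, 0], -1], [[0, 0, 0.003], [0, 0, 0], -1]]}}

```text
clock: 39.18
eef_pos: [417.0, 372.9, 133.0]
tcp_rot: [3.141, 0.001, 0.089]
contact_force: [-0.5, 0.8, -1.3]
opening: 0.217
```

```bash
python3 - <<'E'
from h import *
im=viewer.grab_frame('scene');save(im,'s22.png',(340,160,440,230),7)
goto(417.5,373.6,133,0.089)
E
```

```text
at [417.  372.9 133. ] [3.141e+00 1.000e-03 8.900e-02] F [ 0.1 -0.1 -0.9] op 0.223
shift [ 0.0005 -0.0007  0.    ] rot [0.0009 0.0009 0.    ]
```

View pics/s22.png

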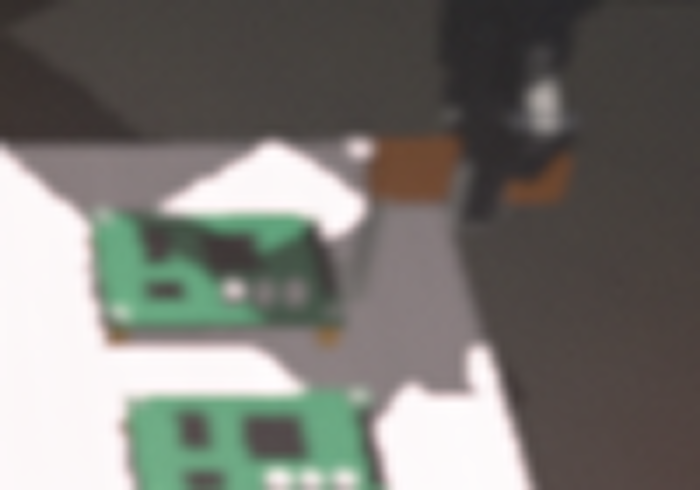

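The board stands on the slab. Withdrawing.

Emit:
{"fn": "send_rows", "kwargs": {"plan": [[[0, -0.003, 0], [0, 0, 0], -1], [[0, -0.012, 0], [0, 0, 0], -1], [[0, -0.022, 0], [0, 0, 0], -1], [[0, -0.034, 0], [0, 0, 0], -1], [[0, -0.046, 0], [0, 0, 0], -1]]}}

```text
clock: 39.65
eef_pos: [412.9, 420.3, 133.1]
tcp_rot: [3.141, 0.001, 0.089]
contact_force: [0.5, -0.5, -1.8]
opening: 0.221
```

Emit:
{"fn": "send_rows", "kwargs": {"plan": [[[0, -0.012, 0], [0, 0, 0], -1], [[0, -0.028, 0], [0, 0, 0], -1], [[0, -0.046, 0], [0, 0, 0], -1], [[0, -0.063, 0], [0, 0, 0], -1], [[0, -0.076, 0], [0, 0, 0], -1]]}}

```text
clock: 40.07
eef_pos: [405.7, 498.6, 133.0]
tcp_rot: [-3.141, 0.0, 0.09]
contact_force: [-0.2, 0.5, -2.0]
opening: 0.223
```

Emit:
{"fn": "send_rows", "kwargs": {"plan": [[[0, -0.003, -0.01], [0, 0, 0], -1], [[0, -0.003, -0.03], [0, 0, 0], -1], [[0, -0.003, -0.055], [0, 0, 0], -1], [[0, -0.003, -0.08], [0, 0, 0], -1], [[0, -0.003, -0.1], [0, 0, 0], -1]]}}

```text
clock: 40.48
eef_pos: [405.6, 501.9, 235.6]
tcp_rot: [-3.141, -0.001, 0.09]
contact_force: [-0.1, -0.7, -1.8]
opening: 0.222
```

```bash
python3 - <<'E'
from h import *
im,o,out=topfit()
for k,v in out.items(): print(k,v)
for l,z in [('slab',60),('mat',3)]:
    for q in det(l,'top',z): print(l,q)
save(im,'t13.png',(130,110,410,270),2.8)
goto(464.6,69.6,230,0.09)
E
```

```text
b [(0.75, ([np.float64(430.2), np.float64(273.2), np.float64(-1.4776)], np.float64(0.004)), 578), (0.6, ([np.float64(539.4), np.float64(284.2), np.float64(-1.4684)], np.float64(0.01)), 514), (0.59, ([np.float64(649.4), np.float64(300.4), np.float64(-1.4566)], np.float64(0.008)), 508)]
slab (0.76, [169.0, 136.9, 74.6, 119.9], array([540.6, 283.3]), array([420.5, 224.6]), 5.2)
mat (0.64, [252.3, 201.0, 66.2, 36.1], array([470.8,   4.8]), array([114.8, 214.6]), 6.7)
mat (0.41, [190.4, 188.6, 29.8, 24.7], array([547.7, 295.6]), array([ 78.7, 105.6]), 7.4)
at [405.4 501.6 233.4] [-3.141 -0.     0.09 ] F [ 0.2 -0.1 -1.6] op 0.22
shift [0.0202 0.4356 0.0031] rot [-0.0008 -0.0003 -0.0001]
```

View pics/t13.png

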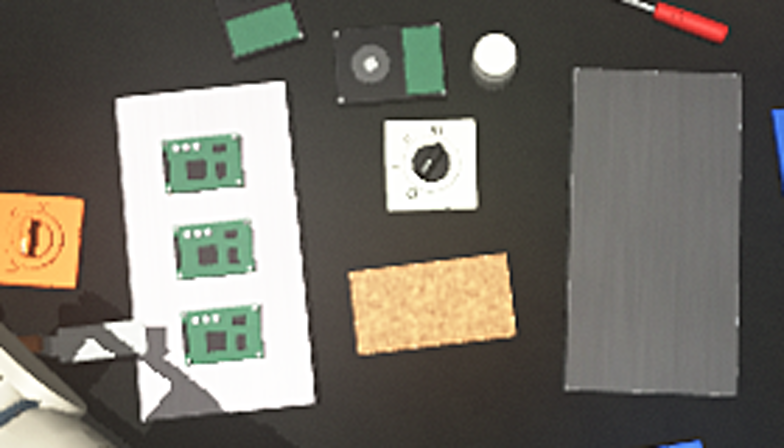

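All three boards are side by side on the slab, at (203,163), (215,248) and (222,334). In the slab frame they sit at about x' = +110, 0, -110 and y' within 7 mm. Now I'll return the spatula to the mat.

```bash
python3 - <<'E'
from h import *
goto(461.3,54,200,0.099)
E
```

```text
at [405.4 501.6 233.4] [-3.141 -0.     0.09 ] F [ 0.2 -0.1 -1.6] op 0.22
shift [0.0155 0.4508 0.0331] rot [-0.0008 -0.0003 -0.0091]
```

Emit:
{"fn": "send_rows", "kwargs": {"plan": [[[0.001, 0.015, 0], [0, 0, 0], -1], [[0.002, 0.045, 0], [0, 0, -0.003], -1], [[0.004, 0.08, 0], [0, 0, -0.005], -1], [[0.005, 0.118, 0], [0, 0, -0.007], -1], [[0.007, 0.156, 0], [0, 0, -0.009], -1]]}}

```text
clock: 41.1
eef_pos: [425.2, 344.0, 231.5]
tcp_rot: [3.14, 0.002, 0.1]
contact_force: [0.8, -1.7, -0.9]
opening: 0.221
```

Emit:
{"fn": "send_rows", "kwargs": {"plan": [[[0.001, 0.038, 0], [0, 0, 0], -1], [[0.003, 0.076, 0], [0, 0, 0], -1], [[0.004, 0.114, 0], [0, 0, 0], -1], [[0.005, 0.152, 0.005], [0, 0, 0], -1], [[0.006, 0.19, 0.015], [0, 0, 0], -1]]}}

```text
clock: 41.52
eef_pos: [449.3, 153.0, 216.2]
tcp_rot: [3.14, 0.003, 0.1]
contact_force: [0.9, 0.7, -0.7]
opening: 0.214
```

```bash
python3 - <<'E'
from h import *
goto(461.3,54,120,0.099)
E
```

```text
at [449.3 153.  216.2] [3.14e+00 3.00e-03 1.00e-01] F [ 0.9  0.7 -0.7] op 0.214
shift [0.0023 0.0996 0.0964] rot [0.0017 0.0028 0.0009]
```

Emit:
{"fn": "send_rows", "kwargs": {"plan": [[[0.0005, 0.033, 0.015], [0, 0, 0], -1], [[0.001, 0.062, 0.035], [0.001, 0.001, 0], -1], [[0.002, 0.085, 0.055], [0.0017, 0.002, 0], -1], [[0.0023, 0.097, 0.075], [0.0017, 0.0028, 0], -1], [[0.0023, 0.0996, 0.09], [0.0017, 0.0028, 0.001], -1]]}}

```text
clock: 41.93
eef_pos: [459.0, 51.1, 123.9]
tcp_rot: [3.141, 0.004, 0.097]
contact_force: [0.2, 0.6, -2.0]
opening: 0.22
```

Emit:
{"fn": "send_rows", "kwargs": {"plan": [[[0, 0, 0.006], [0, 0, 0], -1], [[0, 0, 0.01], [0, 0, 0], -1], [[0, 0, 0.012], [0, 0, 0], -1], [[0, 0, 0.012], [0, 0, 0], -1], [[0, 0, 0.012], [0, 0, 0], -1]]}}

```text
clock: 42.35
eef_pos: [459.3, 51.6, 112.4]
tcp_rot: [3.141, 0.003, 0.098]
contact_force: [0.2, 0.0, -1.2]
opening: 0.223
```

```bash
python3 - <<'E'
from h import *
im=viewer.grab_frame('scene');save(im,'s23.png',(220,160,350,260),5.5)
im=viewer.grab_frame('top');save(im,'t14.png',(230,180,340,260),6)
goto(461.3,54,72,0.099)
E
```

```text
at [459.5  51.6 112.6] [3.141e+00 3.000e-03 9.800e-02] F [ 0.3 -0.6 -2.2] op 0.22
shift [ 0.0022 -0.0023  0.0406] rot [ 0.0006  0.0026 -0.0014]
```

View pics/s23.png

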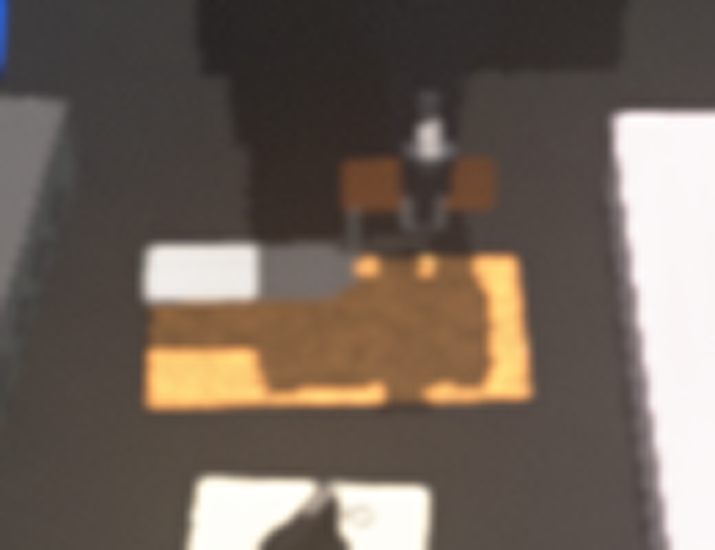

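View pics/t14.png

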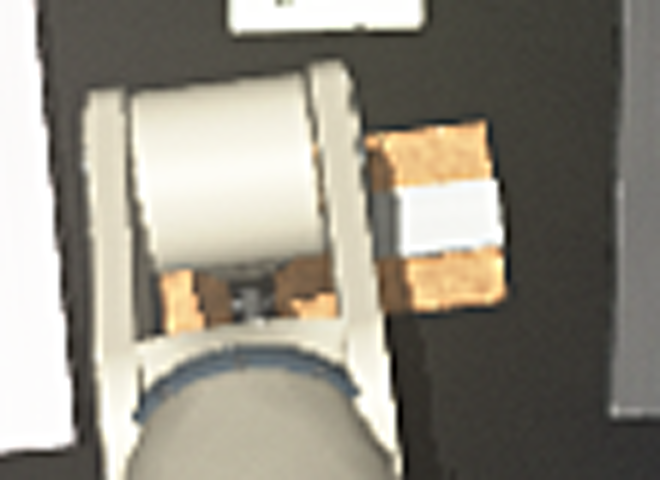

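Blade and handle lie over the mat (top crop (450,215), handle near (250,290)). Lowering.

Emit:
{"fn": "send_rows", "kwargs": {"plan": [[[0.001, -0.003, 0.008], [0, 0, 0], -1], [[0.002, -0.005, 0.018], [0, 0.002, 0], -1], [[0.002, -0.005, 0.027], [0, 0.0026, 0], -1], [[0.002, -0.005, 0.034], [0, 0.0026, 0], -1], [[0.002, -0.005, 0.037], [0, 0.0026, 0], -1]]}}

```text
clock: 42.87
eef_pos: [460.2, 56.7, 74.4]
tcp_rot: [3.141, 0.002, 0.098]
contact_force: [0.1, -0.4, -1.8]
opening: 0.22
```

Emit:
{"fn": "send_rows", "kwargs": {"plan": [[[0, 0, 0], [0, 0, 0], -1], [[0, 0, 0], [0, 0, 0], -1], [[0, 0, 0], [0, 0, 0], -1], [[0, 0, 0], [0, 0, 0], -1], [[0, 0, 0], [0, 0, 0], -1]]}}

```text
clock: 43.28
eef_pos: [460.5, 56.7, 74.7]
tcp_rot: [3.141, 0.001, 0.098]
contact_force: [-0.1, 0.6, -2.0]
opening: 0.222
```

```bash
python3 - <<'E'
from h import *
goto(461.3,56,72,0.099)
E
```

```text
at [460.5  56.7  74.7] [3.141e+00 1.000e-03 9.800e-02] F [-0.1  0.6 -2. ] op 0.222
shift [0.0007 0.0008 0.0027] rot [ 0.0007  0.0008 -0.0012]
```

Emit:
{"fn": "send_rows", "kwargs": {"plan": [[[0, 0, 0.0007], [0, 0, 0], -1], [[0, 0, 0.0014], [0, 0, 0], -1], [[0, 0, 0.002], [0, 0, 0], -1], [[0, 0, 0.0025], [0, 0, 0], -1], [[0, 0, 0.0025], [0, 0, 0], -1]]}}

```text
clock: 43.7
eef_pos: [460.4, 56.7, 72.1]
tcp_rot: [3.141, 0.001, 0.098]
contact_force: [0.1, 0.3, -0.5]
opening: 0.221
```

```bash
python3 - <<'E'
from h import *
goto(461.3,56,71.7,0.099)
E
```

```text
at [460.4  56.7  72.1] [3.141e+00 1.000e-03 9.800e-02] F [ 0.1  0.3 -0.5] op 0.221
shift [0.0008 0.0008 0.0004] rot [ 0.0007  0.001  -0.0013]
```

Emit:
{"fn": "send_rows", "kwargs": {"plan": [[[0, 0, 0.0004], [0, 0, 0], -1], [[0, 0, 0.0004], [0, 0, 0], -0.4], [[0, 0, 0.0004], [0, 0, 0], 0.2], [[0, 0, 0.0004], [0, 0, 0], 1], [[0, 0, 0.0004], [0, 0, 0], 1]]}}

```text
clock: 44.12
eef_pos: [460.5, 56.7, 71.8]
tcp_rot: [3.141, 0.001, 0.098]
contact_force: [0.4, 0.1, -0.0]
opening: 0.717
```

Emit:
{"fn": "send_rows", "kwargs": {"plan": [[[0, 0, 0], [0, 0, 0], 1], [[0, 0, 0], [0, 0, 0], 1], [[0, 0, 0], [0, 0, 0], 1], [[0, 0, 0], [0, 0, 0], 1], [[0, 0, 0], [0, 0, 0], 1]]}}

```text
clock: 44.53
eef_pos: [460.5, 56.7, 71.8]
tcp_rot: [3.141, 0.001, 0.098]
contact_force: [-0.3, 1.3, -0.7]
opening: 1.002
```

Emit:
{"fn": "send_rows", "kwargs": {"plan": [[[0, 0, -0.01], [0, 0, 0], 1], [[0, 0, -0.03], [0, 0, 0], 1], [[0, 0, -0.06], [0, 0, 0], 1], [[0, 0, -0.095], [0, 0, 0], 1], [[0, 0, -0.13], [0, 0, 0], 1]]}}

```text
clock: 44.95
eef_pos: [459.9, 56.7, 203.7]
tcp_rot: [3.141, 0.002, 0.098]
contact_force: [1.0, -0.5, -0.9]
opening: 0.999
```

Emit:
{"fn": "send_rows", "kwargs": {"plan": [[[0, 0, -0.03], [0, 0, 0], 1], [[-0.03, 0.02, -0.05], [0, 0, 0], 1], [[-0.06, 0.03, -0.06], [0, 0, 0], 1], [[-0.06, 0.03, -0.06], [0, 0, 0], 1], [[-0.06, 0.03, -0.06], [0, 0, 0], 1]]}}

```text
clock: 45.37
eef_pos: [402.5, 20.6, 265.3]
tcp_rot: [3.141, -0.001, 0.097]
contact_force: [-0.2, 0.3, -0.4]
opening: 1.0
```

```bash
python3 - <<'E'
from h import *
p=viewer.camera_params('wrist');im=viewer.grab_frame('wrist');save(im,'w20.png')
for r in viewer.cut_out('spatula','wrist')[:1]:
    f=fit(p,r['mask'],SPAT,[471,-44,-1.472],3);print(r['p'],f)
    for q in det('mat','wrist',3,p): print('mat',q)
    c=np.array(f[0][:2]); a=f[0][2]; g=c-100*np.array([np.cos(a),np.sin(a)])
    M=np.array([[np.cos(.099),np.sin(.099)],[-np.sin(.099),np.cos(.099)]])
    print('in mat frame',M@(c-[466.3,4.2]),M@(g-[466.3,4.2]))
s=status.sense();print(s['eef_pos'],s['contact_force'])
im=viewer.grab_frame('scene');save(im,'s24.png')
E
```

```text
0.66 ([np.float64(468.4), np.float64(-42.4), np.float64(-1.4684)], np.float64(0.021))
mat (0.75, [290.1, 89.0, 109.3, 191.9], array([467.1,   4.2]), array([109.8, 210.4]), 6.0)
in mat frame [ -2.51615035 -46.57938372] [-2.85578238 53.42003953]
[403.7338344   21.2914288  263.89635824] [0.41242137 0.08580256 0.05663558]
```

View pics/w20.png

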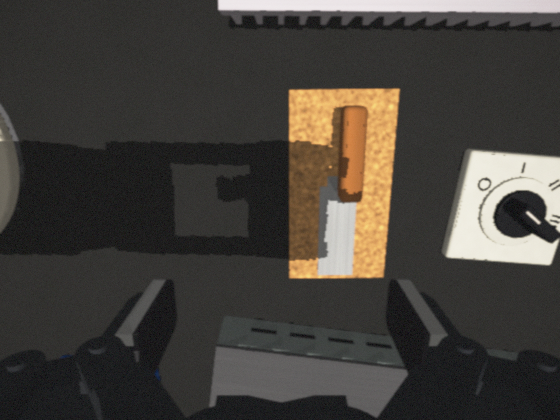

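View pics/s24.png

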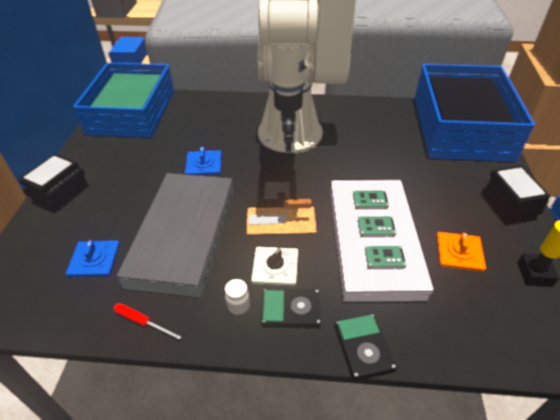

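The wrist view shows the spatula lying on the mat, blade (338,240) and handle (352,152), both inside the mat edges. The scene view shows three level boards on the slab, with drive and jar in place. One last enlarged check of the selector and slab.

```bash
python3 - <<'E'
from h import *
p=viewer.camera_params('top');im=viewer.grab_frame('top')
a=cv2.resize(im[145:190,262:307],(560,560),interpolation=cv2.INTER_CUBIC)
save(a,'t15.png')
save(viewer.grab_frame('scene'),'s25.png',(320,170,440,300),4.5)
for q in det('jar','top',80)+det('drive1','top',26): print(q)
print(topfit()[2])
E
```

```text
(0.79, [299.3, 117.2, 14.3, 25.9], array([778.1, -79.6]), array([54.4, 66.6]), 89.1)
(0.68, [249.7, 117.4, 40.8, 29.5], array([786.9,  58.5]), array([109.4, 146.7]), 3.8)
(0.22, [194.4, 216.3, 29.3, 23.8], array([431.8, 280.9]), array([ 67.6, 106.7]), 10.5)
{'b': [(0.96, ([np.float64(650.6), np.float64(299.7), np.float64(-1.4687)], np.float64(0.002)), 550), (0.88, ([np.float64(431.2), np.float64(274.9), np.float64(-1.4942)], np.float64(0.005)), 594), (0.68, ([np.float64(539.4), np.float64(285.3), np.float64(-1.4959)], np.float64(0.002)), 556)]}
```

View pics/t15.png

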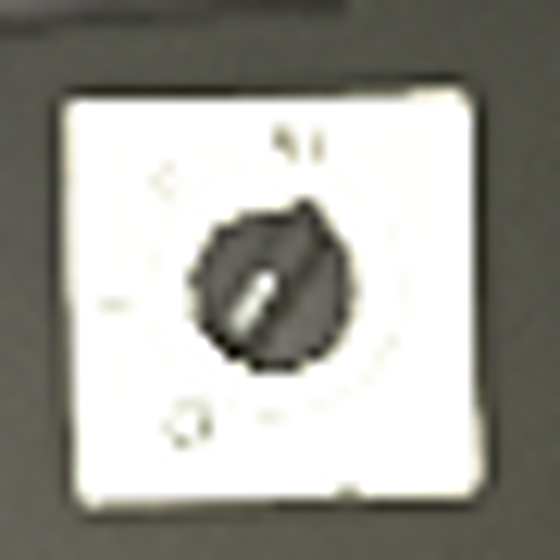

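View pics/s25.png

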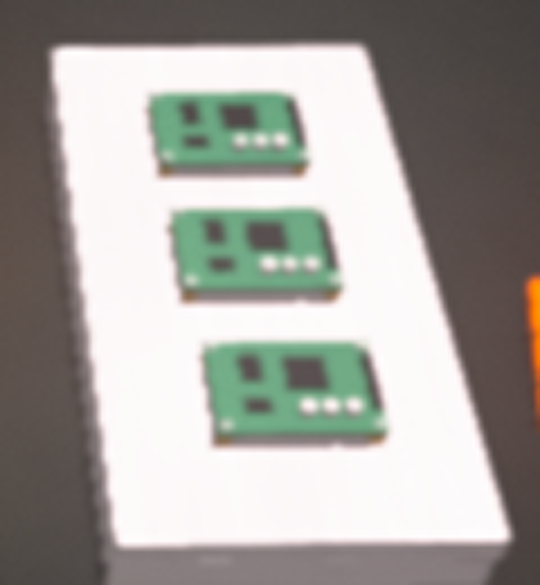

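The pointer stripe runs from (265,280) to (238,330), toward the ring at (190,425). The boards stand flat on the slab. Handing in.

```bash
python3 - <<'E'
from rig import job
print(job.sign_off())
E
```

```text
the job is handed in; nothing more can be done
None
```

I turned the selector from heat 2 to the open ring, moved all three boards from the preheater to the slab with the spatula, and laid the spatula back on its mat. Only three boards were there. I handed the job in at about 46 s; no verdict was reported.

My last checks:
- **Selector:** the pointer aims at the ring. I read about 0.5–0.6 rad, against the off mark at 0.6.
- **Boards:** all three stand flat and side by side, at about +111, 0 and -109 mm along the slab and within 7 mm of its middle line.
- **Spatula:** it lies flat on the mat. In mat coordinates the blade centre is at about (-3, -47) mm and the grip point at (-3, +53) mm.
- **Bystanders:** the jar reads within 2 mm of its starting position. The drive looks untouched in the pictures, but it was not found in the first picture, so I have no start position to compare it with.
- **Robot:** the gripper is open and clear of everything.

One disagreement: the top camera read positions 4–5 mm higher in x than the wrist camera. I used the wrist camera's values for gripping the spatula and sliding it under the boards.

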